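# Stand the fallen lens stands under the swing-arm lens cell

### The arm

A 6-joint arm with a two-finger parallel gripper is mounted at the origin on the work surface. World frame = base frame: x ahead of the robot, y to its left, z up, the work surface at z = 0. Lengths are in m, angles in degrees, forces in N, time in s.
With the tool pointing down it reaches from about 0.3 to 0.875 m from the base axis. Payload 6.4 kg.
Tool frame: the origin (TCP) lies at the very end of the fingers, on their centre line; the grasp point (between the pads) lies 19 mm behind it; x points along the fingers, y is the direction in which the jaws open and shut, and the axes are right-handed (so a half turn about x gives the same grasp; the last joint's range is limited). The gripper opens to 85 mm and grips with 20 to 120 N. Pads are 22 mm wide; open, the fingers measure 114 mm over their backs; the gripper's body (76 mm by 85 mm) begins 54 mm behind the grasp point. The pads swing forward as they close: fully open they stand 13 mm farther back than shut.
Start: joints at [54.528, 10.359, 92.074, -0, 77.567, -11.82], TCP at [0.231, 0.527, 0.231] pointing down, gripper open.
Joint ranges: [-171.53, 171.53], [-51.25, 118.39], [17.06, 147.69], [-65.23, 245.23], [0, 150.52], [-178.68, 178.68]. Speed limits (degrees/s): [147.25, 147.25, 172.46, 180, 180, 180].

### API

Orientations are given as [roll, pitch, yaw] about the fixed x, y, z axes, in that order (R = Rz(yaw) Ry(pitch) Rx(roll)).
In Python, from cell import env gives the robot as it stands. The module is installed in compiled form; this text tells all that it offers.
- The arm moves only by the shell command python3 -m crank 'ROWS' [FORCE]. ROWS is JSON, a list of rows, each an object with "slide": the shift along the tool's x, y, z in m, a list of three; "angular": the turn, a rotation vector about the tool's x, y, z in degrees, a list of three; "grip": the opening, from 0 (shut) to 1 (fully open). In form: [{"slide": [x, y, z], "angular": [wx, wy, wz], "grip": grip}, ...]. A call has 1 to 20 rows; each row is the pose to reach, as a shift and turn from the pose measured when the call began, along the tool's axes at that moment; what a row does not reach only later rows make up. A row lasts 1/12 s, in which the tool goes at most 41.7 mm and 7.16 degrees, less where a joint would pass 70% of its speed; a pose out of reach is approached as far as the arm can. A call with a gripper value outside its range is refused whole. The fingers move at their own pace and stop on an object; FORCE is the grip in N (left out, the last holds). Time passes only in rows, so rows that repeat a pose let the fingers close. It gives the time, the measured TCP pose, the force and the opening at its end, in the units of the state.
- env.state(): the state, without advancing time (a new reading comes with each control period).
- env.camera(name): name is "scene" or "top" or "wrist"; returns a dict with "color" (400x640x3 uint8, red, green, blue), "K" (3x3 intrinsics, pixels), "rvec" (rotation vector, rad) and "tvec" (3), from world to camera coordinates, as OpenCV has them; the wrist camera has in their place "hand_eye" (4x4, takes a point from camera to tool coordinates, whose origin is the TCP and whose axes are the tool frame's). Camera axes: x right, y down, z forward; pixel columns grow to the right and rows downward; lengths in m; the calibration is good to about 2 mm. A picture is of the moment at which its call begins: read the wrist's pose just before it. There is no depth.
- env.finish_job(): hands the job in, once; it reports no verdict.
The state is a dict: "time_s": time; "joint_positions": joint angles; "qd": joint speeds; "tau": joint torques, N m; "eef_pos": TCP position; "tool_rot": TCP orientation; "ft_force": force on the tool from outside, world axes, zero at the start; "torque": the same for the moment, N m; "gripper_width": finger opening in m.
Only numpy, scipy, OpenCV 4.12 (cv2) and the standard library are available. Lean on these libraries where they do the work, as an engineer would, in place of code of your own. Each camera call takes 0.05 s, during which the arm holds its last target. There are 200 camera calls.

### The job

Push the spokes of the star wheel round to wind the brass lens arm fully aside to its stop, clear of the cork mat. Then pick up every toppled lens stand and stand it upright on the cork mat, foot down, and finally wind the wheel back to its other stop, so that the lens cell hangs over the middle of the mat again with all the stands upright on it. Move the lens arm only by its wheel, never touching the arm itself, and leave the other things where they are.

Things in the scene. Friction and masses are not known exactly. Their poses are not given: they have to be found in the camera images.
- wheel_axis (a point): centre of the star wheel, on its vertical axis, at the height of the spokes (100 mm above the table). The brass hub has radius 19 mm and its top is 14 mm above this point; the black gearbox below is 100 x 100 mm and its top lies 40 mm below this point.
- spoke_end (a point): centre of the 20 mm black ball at the end of one spoke of the star wheel, 87 mm from the axis and level with it. The wheel has four steel spokes 90 degrees apart, 10 mm thick, lying level, each with such a ball.
- wheel (a joint): angle of the star wheel, rad. Grows when turned counter-clockwise seen from above. Stop at 0: lens cell over the mat's middle. Stop at 3.3: lens arm fully aside. It stays where it is left; turning takes 2 to 4 N at a spoke. Geared to the lens arm, which turns 0.42 rad the same way for each rad of the wheel.
- cell (a point): end of the brass swing arm: the centre of the round lens cell (62 mm across, 10 mm thick, its underside 160 mm above the table). From this point x runs along the arm to the post, 270 mm away. The arm is a level 12 mm rod 190 mm above the table, top of the post 201 mm. Turned only by the star wheel: it swings level, over the belt housing towards the wheel side as the wheel angle grows.
- mat_center (a point): centre of the cork mat's top, 4 mm above the table. The mat is 180 mm along this frame's x and 300 mm along its y (x points away from the robot, towards the arm's post), fixed.
- stand1: toppled lens stand: square black steel foot 42 x 42 x 12 mm at one end, square black shaft 16 x 16 mm (from 12 to 100 mm), and a flat gold-rimmed lens disc 42 mm across and 10 mm thick at the other end; 110 mm long in all, about 140 g, foot heavy. Origin at the centre of the foot's underside, own z runs along the shaft from foot to lens (level while it lies: the shaft's middle line is then 21 mm above what it lies on). May be absent.
- stand2: toppled lens stand: square black steel foot 42 x 42 x 12 mm at one end, square black shaft 16 x 16 mm (from 12 to 100 mm), and a flat gold-rimmed lens disc 42 mm across and 10 mm thick at the other end; 110 mm long in all, about 140 g, foot heavy. Origin at the centre of the foot's underside, own z runs along the shaft from foot to lens (level while it lies: the shaft's middle line is then 21 mm above what it lies on). May be absent.
- stand3: toppled lens stand: square black steel foot 42 x 42 x 12 mm at one end, square black shaft 16 x 16 mm (from 12 to 100 mm), and a flat gold-rimmed lens disc 42 mm across and 10 mm thick at the other end; 110 mm long in all, about 140 g, foot heavy. Origin at the centre of the foot's underside, own z runs along the shaft from foot to lens (level while it lies: the shaft's middle line is then 21 mm above what it lies on). May be absent.
- stand4: toppled lens stand: square black steel foot 42 x 42 x 12 mm at one end, square black shaft 16 x 16 mm (from 12 to 100 mm), and a flat gold-rimmed lens disc 42 mm across and 10 mm thick at the other end; 110 mm long in all, about 140 g, foot heavy. Origin at the centre of the foot's underside, own z runs along the shaft from foot to lens (level while it lies: the shaft's middle line is then 21 mm above what it lies on). May be absent.
- prism: clear acrylic prism 50 mm long, 32 mm high, on the table between the mat and the belt housing; bystander. Origin under its centre.
- trial_frame: black plastic trial frame standing beyond the mat, 120 mm wide, 90 mm deep, 65 mm high; bystander. Origin under its front.
- plus_lens1: loose gold-rimmed lens 38 mm across lying flat, 7 mm thick, without a stand; bystander. Origin under its centre.
- plus_lens2: another such loose lens; bystander.
- pen_torch: pen torch 125 mm long lying at the left; bystander. Origin under its middle.
- tissue_box: white box 120 x 110 x 70 mm at the left; bystander. Origin under its centre.
- lens_spray: small bottle 40 mm across, 110 mm high at the right; bystander. Origin under its centre.
- occluder: flat black eye paddle 170 mm long lying at the right; bystander. Origin under the middle of its handle.
There are look-alikes about, which are no part of the job. What is shaped like the stand1 but red is not meant. What is shaped like the stand2 but turquoise is not meant.

How it is judged (in metres and radians):
On the way, in this order (a step that is already met when the one before it is completed fails the run):
1. the wheel is wound until the lens arm is fully aside (within 0.35 rad of the wheel's far stop) (value of joint wheel above 2.95 rad), for 0.2 s.
2. every lens stand present stands upright on the cork mat (angle between each of stand1, stand2, stand3, stand4's own z axis and vertical below 0.12 rad and x of stand1 in the frame of mat_center between -0.088 and 0.088 m and y of stand1 in the frame of mat_center between -0.148 and 0.148 m and z of stand1 in the frame of mat_center between -0.006 and 0.012 m and linear speed of each of stand1, stand2, stand3, stand4 below 0.03 m/s and x of stand2 in the frame of mat_center between -0.088 and 0.088 m and y of stand2 in the frame of mat_center between -0.148 and 0.148 m and z of stand2 in the frame of mat_center between -0.006 and 0.012 m and x of stand3 in the frame of mat_center between -0.088 and 0.088 m and y of stand3 in the frame of mat_center between -0.148 and 0.148 m and z of stand3 in the frame of mat_center between -0.006 and 0.012 m and x of stand4 in the frame of mat_center between -0.088 and 0.088 m and y of stand4 in the frame of mat_center between -0.148 and 0.148 m and z of stand4 in the frame of mat_center between -0.006 and 0.012 m), for 0.2 s.
3. the wheel is wound back and the lens cell hangs over the mat's middle (horizontal distance between cell and mat_center below 0.03 m), for 0.2 s.
At the end, for the whole second after the job is handed in: Every stand present is upright (within 0.12 rad) with its foot's centre on the cork mat, at rest, and the lens cell is within 30 mm of the point above the mat's middle (all of step 2 and horizontal distance between cell and mat_center below 0.03 m); the robot touches nothing.
It fails at once if the robot touches the lens arm or its cell (contact force between any of the fingers, the arm and lens_arm above 1 N).
It fails at once if a bystander is moved by more than 40 mm (distance of any of prism, trial_frame, plus_lens1, plus_lens2, pen_torch, tissue_box, lens_spray, occluder from where it was at the start of the episode above 0.04 m).
Of stand1, stand2, stand3, stand4 only 3 to 4 are there at a start; the rules pass over those that are not, and their reading is None.
At some moment in a run one of stand1, stand2, stand3, stand4 may be knocked a few centimetres aside while the robot is not near it.
Once in a run the grip may slacken for a moment while it holds something.
It also fails if it takes over 210 s, if anything falls off the work surface, if the arm or the gripper's body presses on something with over 40 N, if the wrist force passes 120 N, or if a joint passes its speed limit or range.

## Working session

There is one attempt and no reset: what is moved stays moved. The work goes in short steps, Python scripts to look and compute and a shell command to move; the robot and the scene stay as the last step left them, time stands still between calls to the robot, and variables do not carry over. Pictures are saved under pics/ and viewed, about 12 in all and at most 16, crops included, and the job is handed in when it is done.

```bash
mkdir -p pics; ls; python3 - <<'E'
from cell import env
import cv2,numpy as np
print(env.state())
for n in("scene","top"):
    c=env.camera(n);cv2.imwrite(f"pics/{n}0.png",c["color"][:,:,::-1]);np.savez(f"{n}.npz",**{k:c[k] for k in("K","rvec","tvec")})
    R=cv2.Rodrigues(np.array(c["rvec"]))[0];print(n,c["K"],-R.T@np.array(c["tvec"]).ravel())
E
```

```text
pics
{'time_s': 0.0, 'joint_positions': array([ 5.45266359e+01,  1.04019438e+01,  9.21325781e+01,  1.33370785e-03,
        7.75646215e+01, -1.18205946e+01]), 'qd': array([ 0.02276757,  0.01623111, -0.09595479, -0.01376281, -0.06463552,
        0.0744113 ]), 'tau': array([ 3.94709687e-04, -4.44875157e+01, -3.51338625e+01, -3.05331068e-04,
        8.96448211e-03, -2.28276508e-05]), 'eef_pos': array([0.23034547, 0.52625259, 0.23037586]), 'tool_rot': array([-102.57294125,   89.90084801, -126.22599917]), 'ft_force': array([-0.43392892, -0.64060507,  0.49354373]), 'torque': array([-0.00606527, -0.02638447,  0.0764307 ]), 'gripper_width': 0.08563434530892944}
scene [[488.36910157   0.         311.9781182 ]
 [  0.         488.36910157 211.18186551]
 [  0.           0.           1.        ]] [ 1.66372646 -0.52896072  1.15464752]
top [[491.2723469    0.         314.93758999]
 [  0.         491.2723469  196.44308984]
 [  0.           0.           1.        ]] [0.32271651 0.0184481  1.58491377]
```

View pics/top0.png

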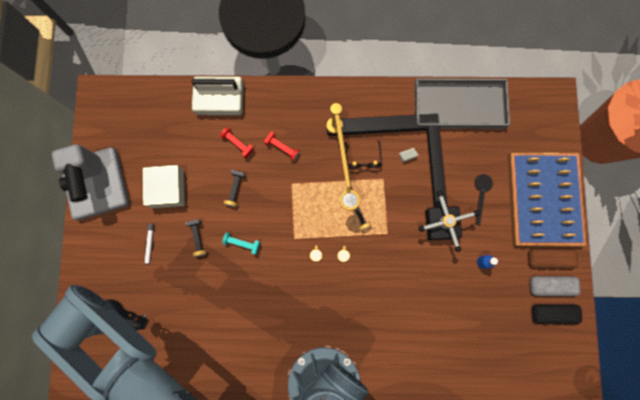

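View pics/scene0.png

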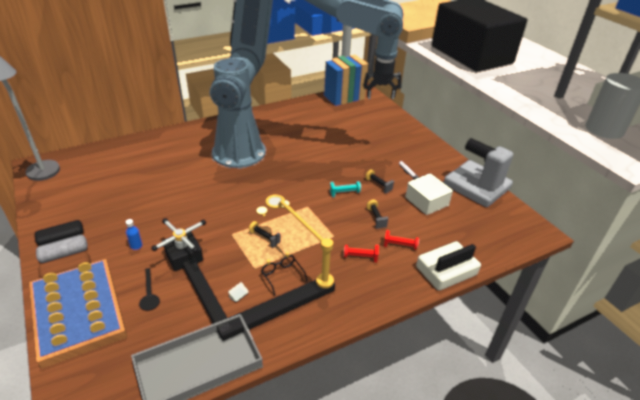

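```bash
cat > h.py <<'E'
import numpy as np,cv2
def ray(n,u,v,z):
    c=np.load(f"{n}.npz");R=cv2.Rodrigues(c["rvec"])[0];t=c["tvec"].ravel()
    d=R.T@np.linalg.inv(c["K"])@[u,v,1];o=-R.T@t
    return o+d*(z-o[2])/d[2]
def proj(n,p):
    c=np.load(f"{n}.npz");return cv2.projectPoints(np.array([p],float),c["rvec"],c["tvec"],c["K"],None)[0].ravel()
E
python3 - <<'E'
import cv2
a=cv2.imread("pics/top0.png")
cv2.imwrite("pics/c1.png",cv2.resize(a[150:270,180:380],None,fx=4,fy=4,interpolation=cv2.INTER_CUBIC))
cv2.imwrite("pics/c2.png",cv2.resize(a[100:270,300:500],None,fx=3.5,fy=3.5,interpolation=cv2.INTER_CUBIC))
E
```

```text
(no output)
```

View pics/c1.png

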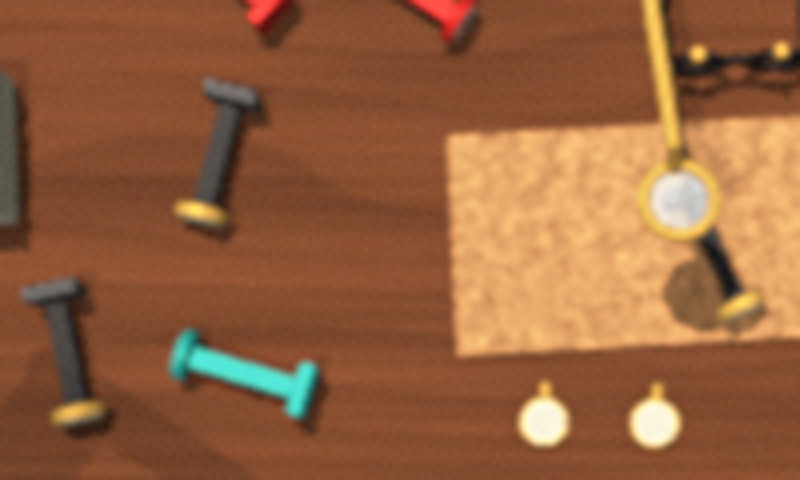

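View pics/c2.png

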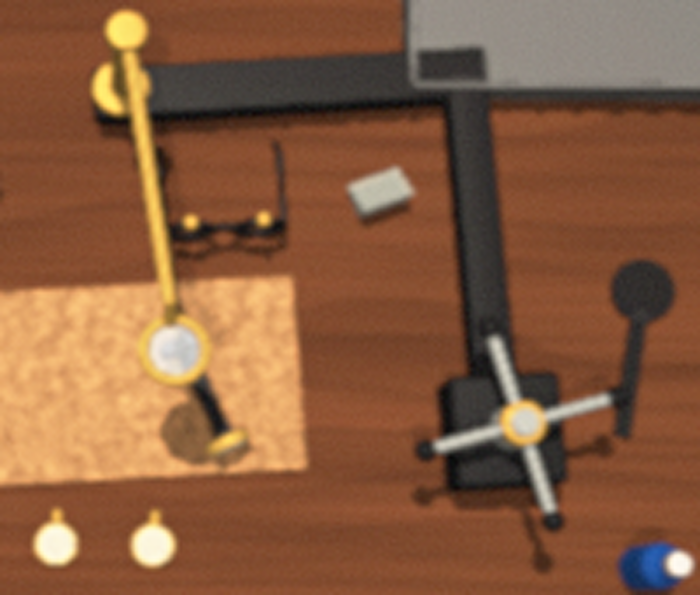

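```bash
python3 - <<'E'
from h import *
A=lambda u,v,z:ray("top",180+u/4,150+v/4,z).round(4)
B=lambda u,v,z:ray("top",300+u/3.5,100+v/3.5,z).round(4)
print("hub",B(522,422,.114)); balls=[B(*p,.10) for p in((425,450),(553,520),(620,397),(490,330))]
h=np.mean(balls,0);print("balls",balls,"mean",h)
for b in balls:d=b-h;print(np.hypot(*d[:2]),np.degrees(np.arctan2(d[1],d[0])))
print("cell",B(174,349,.17),"post",B(127,30,.201))
print("mat",A(447,133,.004),A(458,355,.004),B(293,277,.004),B(307,468,.004))
for n,f,l in(("A",(231,93),(202,212)),("B",(53,291),(78,412)),("C",(0,0),(738,302))):
    F=A(*f,.03);L=A(*l,.03);d=L-F;print(n,F,L,np.linalg.norm(d),np.degrees(np.arctan2(d[1],d[0])))
print("plus",A(543,422,.007),A(655,422,.007),"prism",B(380,190,.032),"spray",B(665,565,.1),"occ",B(625,430,.0),B(642,290,0))
print("tissue",ray("top",163,187,.07),"trial",B(225,230,.05))
E
```

```text
hub [ 0.4949 -0.3712  0.114 ]
balls [array([ 0.4716, -0.2904,  0.1   ]), array([ 0.4121, -0.3984,  0.1   ]), array([ 0.519 , -0.4606,  0.1   ]), array([ 0.5772, -0.3499,  0.1   ])] mean [ 0.494975 -0.374825  0.1     ]
0.08760120575654194 105.47597138489841
0.08616290530152756 -164.12082612554096
0.08907609808472756 -74.3527983392826
0.08591976635210316 16.863717049129523
cell [ 0.5473 -0.0695  0.17  ] post [ 0.8135 -0.029   0.201 ]
mat [0.627  0.1099 0.004 ] [0.4453 0.0981 0.004 ] [ 0.6427 -0.1914  0.004 ] [ 0.4638 -0.2016  0.004 ]
A [0.6537 0.2838 0.03  ] [0.5562 0.3038 0.03  ] 0.09953014618697184 168.40782458970892
B [0.4917 0.4203 0.03  ] [0.396  0.3959 0.03  ] 0.09876158159932436 -165.69641568961376
C [0.7301 0.4753 0.03  ] [ 0.487  -0.1248  0.03  ] 0.6474701691970063 -112.05282767547308
plus [0.3921 0.0293 0.007 ] [ 0.3928 -0.06    0.007 ] prism [ 0.7198 -0.2694  0.032 ] spray [ 0.3746 -0.4924  0.1   ] occ [ 0.5015 -0.4961  0.    ] [ 0.6333 -0.518   0.    ]
tissue [0.59954575 0.51078722 0.07      ] trial [ 0.6768 -0.1238  0.05  ]
```

```bash
cat >> h.py <<'E'
from scipy.spatial.transform import Rotation as Ro
import json
def st(log=True):
    from cell import env
    s=env.state()
    s={k:np.array(v).tolist() for k,v in s.items()}
    if log: open("log.jsonl","a").write(json.dumps(s)+"\n")
    return s,np.array(s["eef_pos"]),Ro.from_euler("xyz",s["tool_rot"],degrees=True)
def frame(x,y):  # tool x dir, tool y dir (jaw) -> Rotation
    x=np.array(x,float);x/=np.linalg.norm(x);y=np.array(y,float);y-=x*(x@y);y/=np.linalg.norm(y)
    return Ro.from_matrix(np.c_[x,y,np.cross(x,y)])
def go(p,R=None,show=True):
    s,p0,R0=st();d=R0.inv().apply(np.array(p)-p0)
    w=np.zeros(3) if R is None else (R0.inv()*R).as_rotvec(degrees=True)
    if show: print("slide",d.round(3).tolist(),"ang",w.round(1).tolist(),"rows>=",max(np.linalg.norm(d)/.0417,np.linalg.norm(w)/7.16).round(1))
    return d,w
E
python3 - <<'E'
from h import *
s,p,R=st();print(R.as_matrix().round(3));go([.518,-.323,.30])
E
```

```text
[[-0.001  0.401  0.916]
 [-0.001  0.916 -0.401]
 [-1.    -0.002 -0.   ]]
slide [-0.069, -0.663, 0.604] ang [0.0, 0.0, 0.0] rows>= 21.6
```

```bash
python3 -m crank '[{"slide":[-0.069,-0.2,0.18],"angular":[0,0,0],"grip":0},{"slide":[-0.069,-0.2,0.18],"angular":[0,0,0],"grip":0},{"slide":[-0.069,-0.2,0.18],"angular":[0,0,0],"grip":0},{"slide":[-0.069,-0.2,0.18],"angular":[0,0,0],"grip":0},{"slide":[-0.069,-0.2,0.18],"angular":[0,0,0],"grip":0},{"slide":[-0.069,-0.2,0.18],"angular":[0,0,0],"grip":0},{"slide":[-0.069,-0.2,0.18],"angular":[0,0,0],"grip":0},{"slide":[-0.069,-0.2,0.18],"angular":[0,0,0],"grip":0},{"slide":[-0.069,-0.663,0.604],"angular":[0,0,0],"grip":0},{"slide":[-0.069,-0.663,0.604],"angular":[0,0,0],"grip":0},{"slide":[-0.069,-0.663,0.604],"angular":[0,0,0],"grip":0},{"slide":[-0.069,-0.663,0.604],"angular":[0,0,0],"grip":0},{"slide":[-0.069,-0.663,0.604],"angular":[0,0,0],"grip":0},{"slide":[-0.069,-0.663,0.604],"angular":[0,0,0],"grip":0},{"slide":[-0.069,-0.663,0.604],"angular":[0,0,0],"grip":0},{"slide":[-0.069,-0.663,0.604],"angular":[0,0,0],"grip":0},{"slide":[-0.069,-0.663,0.604],"angular":[0,0,0],"grip":0},{"slide":[-0.069,-0.663,0.604],"angular":[0,0,0],"grip":0},{"slide":[-0.069,-0.663,0.604],"angular":[0,0,0],"grip":0},{"slide":[-0.069,-0.663,0.604],"angular":[0,0,0],"grip":0}]'
python3 - <<'E'
from h import *
s,p,R=st();print(p,s["joint_positions"]);print(R.as_matrix().round(3));go([.518,-.323,.30])
E
```

```text
time_s: 1.77
eef_pos: [0.4769, -0.2039, 0.2995]
tool_rot: [-136.9, 89.9, -160.6]
ft_force: [1.5, 0.5, -0.4]
gripper_width: -0.0001
[ 0.47686954 -0.20385148  0.29949267] [-36.233067689942466, 0.14839371021001804, 95.21375389267178, -0.06615832116793666, 84.68285582420998, -102.56236115315805]
[[-0.001  0.401  0.916]
 [-0.     0.916 -0.401]
 [-1.    -0.001 -0.001]]
slide [-0.001, -0.093, 0.085] ang [0.0, 0.0, 0.0] rows>= 3.0
```

```bash
python3 -m crank '[{"slide":[0,-0.093,0.085],"angular":[0,0,0],"grip":0},{"slide":[0,-0.093,0.085],"angular":[0,0,0],"grip":0},{"slide":[0,-0.093,0.085],"angular":[0,0,0],"grip":0},{"slide":[0,-0.093,0.085],"angular":[0,0,0],"grip":0},{"slide":[0,-0.093,0.085],"angular":[0,0,0],"grip":0},{"slide":[0.04,-0.093,0.085],"angular":[0,0,0],"grip":0}]'
python3 - <<'E'
from h import *
from cell import env
s,p,R=st();c=env.camera("wrist");H=np.array(c["hand_eye"]);print(p,H.round(3))
np.savez("wk.npz",K=c["K"],H=H);cv2.imwrite("pics/w1.png",c["color"][:,:,::-1])
go([.518,-.323,.075])
E
```

```text
time_s: 2.27
eef_pos: [0.5208, -0.3256, 0.2667]
tool_rot: [-22.3, 89.3, -45.9]
ft_force: [1.1, -0.8, 1.4]
gripper_width: 0.0
[ 0.52082332 -0.32555131  0.26671692] [[-0.    -0.307  0.952 -0.143]
 [ 1.    -0.     0.     0.001]
 [ 0.     0.952  0.307 -0.078]
 [ 0.     0.     0.     1.   ]]
slide [0.178, -0.001, 0.003] ang [0.0, 0.0, 0.0] rows>= 4.3
```

View pics/w1.png

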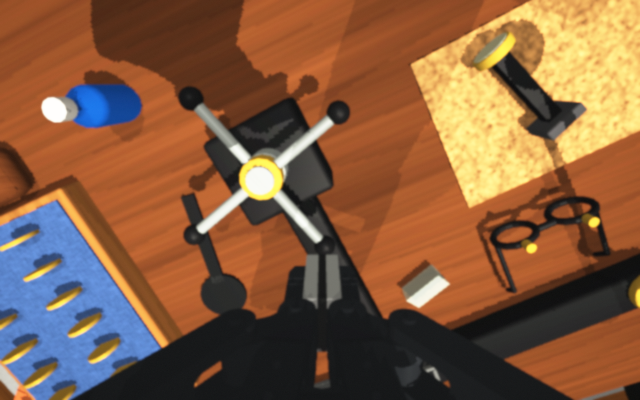

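```bash
cat >> h.py <<'E'
def wray(u,v,z,p,R):
    w=np.load("wk.npz");H=w["H"];d=R.apply(H[:3,:3]@np.linalg.inv(w["K"])@[u,v,1]);o=np.array(p)+R.apply(H[:3,3])
    return o+d*(z-o[2])/d[2]
def wproj(P,p,R):
    w=np.load("wk.npz");H=w["H"];q=H[:3,:3].T@(R.inv().apply(np.array(P)-p)-H[:3,3]);q=w["K"]@q;return q[:2]/q[2]
E
python3 - <<'E'
from h import *
s,p,R=st(False)
print("hub",wray(262,180,.114,p,R))
for u,v in((191,97),(338,112),(325,245),(193,234)):
    b=wray(u,v,.1,p,R);d=b-[.495,-.373,.1];print(b.round(4),np.hypot(*d[:2]).round(4),np.degrees(np.arctan2(d[1],d[0])).round(1))
F=wray(556,122,.025,p,R);L=wray(495,52,.025,p,R);print("C",F,L,np.linalg.norm(F-L))
print(wproj([.518,-.323,.09],p,R))
E
```

```text
hub [ 0.49070949 -0.3614445   0.114     ]
[ 0.4093 -0.3864  0.1   ] 0.0867 -171.1
[ 0.467  -0.2836  0.1   ] 0.0937 107.4
[ 0.57   -0.3398  0.1   ] 0.082 23.8
[ 0.5126 -0.4439  0.1   ] 0.0731 -76.0
C [ 0.57064788 -0.08229107  0.025     ] [ 0.48128703 -0.12171908  0.025     ] 0.09767256399563266
[318.91072049 183.99730611]
```

```bash
python3 -m crank '[{"slide":[0.05,0.006,-0.003],"angular":[0,0,0],"grip":0},{"slide":[0.09,0.006,-0.003],"angular":[0,0,0],"grip":0},{"slide":[0.13,0.006,-0.003],"angular":[0,0,0],"grip":0},{"slide":[0.17,0.006,-0.003],"angular":[0,0,0],"grip":0},{"slide":[0.19,0.006,-0.003],"angular":[0,0,0],"grip":0},{"slide":[0.19,0.006,-0.003],"angular":[0,0,0],"grip":0},{"slide":[0.19,0.006,-0.003],"angular":[0,0,0],"grip":0}]'
python3 - <<'E'
from h import *
s,p,R=st();print(p,s["ft_force"],p-np.array([.493,-.369,0]))
for a in range(80,270,12):
    t=np.radians(min(a,258));d,w=go([.493+.055*np.cos(t),-.369+.055*np.sin(t),.076],show=False);print(a,d.round(3).tolist())
E
```

```text
time_s: 2.9
eef_pos: [0.5143, -0.3113, 0.0625]
tool_rot: [163.5, 89.4, 140.0]
ft_force: [0.2, -0.2, 0.8]
gripper_width: 0.0004
[ 0.51431955 -0.3112949   0.06253966] [0.19515648560133314, -0.24874533920525688, 0.8374088461747775] [0.02131955 0.0577051  0.06253966]
80 [-0.013, -0.008, -0.01]
92 [-0.013, -0.012, -0.02]
104 [-0.013, -0.018, -0.03]
116 [-0.013, -0.026, -0.038]
128 [-0.013, -0.035, -0.045]
140 [-0.013, -0.046, -0.049]
152 [-0.013, -0.057, -0.051]
164 [-0.013, -0.069, -0.051]
176 [-0.013, -0.08, -0.048]
188 [-0.013, -0.09, -0.043]
200 [-0.013, -0.099, -0.036]
212 [-0.013, -0.107, -0.028]
224 [-0.014, -0.112, -0.018]
236 [-0.014, -0.115, -0.007]
248 [-0.014, -0.116, 0.005]
260 [-0.014, -0.115, 0.014]
```

```bash
python3 -m crank '[{"slide":[-0.013,-0.004,-0.005],"angular":[0,0,0],"grip":0},{"slide":[-0.013,-0.008,-0.01],"angular":[0,0,0],"grip":0},{"slide":[-0.013,-0.012,-0.02],"angular":[0,0,0],"grip":0},{"slide":[-0.013,-0.018,-0.03],"angular":[0,0,0],"grip":0},{"slide":[-0.013,-0.022,-0.034],"angular":[0,0,0],"grip":0},{"slide":[-0.013,-0.026,-0.038],"angular":[0,0,0],"grip":0},{"slide":[-0.013,-0.03,-0.042],"angular":[0,0,0],"grip":0},{"slide":[-0.013,-0.035,-0.045],"angular":[0,0,0],"grip":0},{"slide":[-0.013,-0.04,-0.047],"angular":[0,0,0],"grip":0},{"slide":[-0.013,-0.046,-0.049],"angular":[0,0,0],"grip":0},{"slide":[-0.013,-0.051,-0.05],"angular":[0,0,0],"grip":0},{"slide":[-0.013,-0.057,-0.051],"angular":[0,0,0],"grip":0},{"slide":[-0.013,-0.063,-0.051],"angular":[0,0,0],"grip":0},{"slide":[-0.013,-0.069,-0.051],"angular":[0,0,0],"grip":0},{"slide":[-0.013,-0.075,-0.05],"angular":[0,0,0],"grip":0},{"slide":[-0.013,-0.08,-0.048],"angular":[0,0,0],"grip":0}]'
python3 - <<'E'
from h import *
from cell import env
s,p,R=st();print(p,s["ft_force"])
for a in range(188,280,8):
    t=np.radians(a);d,w=go([.493+.055*np.cos(t),-.369+.055*np.sin(t),.076],show=False);print(a,d.round(3).tolist())
c=env.camera("top")["color"];cv2.imwrite("pics/t1.png",cv2.resize(c[100:270,300:500,::-1],None,fx=3,fy=3))
E
```

```text
time_s: 4.23
eef_pos: [0.4378, -0.3659, 0.0754]
tool_rot: [163.4, 89.3, 139.8]
ft_force: [1.6, 4.2, -0.9]
gripper_width: 0.0
[ 0.43779251 -0.36586139  0.07541067] [1.6463940231443057, 4.245818543100712, -0.9058733152914117]
188 [-0.001, -0.01, 0.005]
196 [-0.001, -0.016, 0.009]
204 [-0.001, -0.021, 0.015]
212 [-0.001, -0.026, 0.021]
220 [-0.001, -0.03, 0.027]
228 [-0.001, -0.033, 0.034]
236 [-0.001, -0.035, 0.042]
244 [-0.001, -0.036, 0.05]
252 [-0.001, -0.036, 0.057]
260 [-0.001, -0.034, 0.065]
268 [-0.001, -0.032, 0.072]
276 [-0.002, -0.029, 0.079]
```

View pics/t1.png

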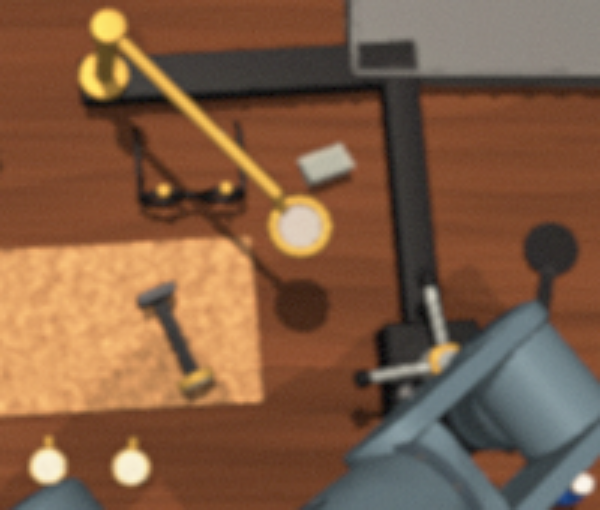

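```bash
python3 -m crank '[{"slide":[-0.001,-0.01,0.005],"angular":[0,0,0],"grip":0},{"slide":[-0.001,-0.016,0.009],"angular":[0,0,0],"grip":0},{"slide":[-0.001,-0.021,0.015],"angular":[0,0,0],"grip":0},{"slide":[-0.001,-0.026,0.021],"angular":[0,0,0],"grip":0},{"slide":[-0.001,-0.03,0.027],"angular":[0,0,0],"grip":0},{"slide":[-0.001,-0.033,0.034],"angular":[0,0,0],"grip":0},{"slide":[-0.001,-0.035,0.042],"angular":[0,0,0],"grip":0},{"slide":[-0.001,-0.036,0.05],"angular":[0,0,0],"grip":0},{"slide":[-0.001,-0.036,0.057],"angular":[0,0,0],"grip":0},{"slide":[-0.001,-0.034,0.065],"angular":[0,0,0],"grip":0},{"slide":[-0.001,-0.034,0.065],"angular":[0,0,0],"grip":0},{"slide":[-0.001,-0.034,0.065],"angular":[0,0,0],"grip":0}]'
python3 - <<'E'
from h import *
from cell import env
s,p,R=st();print(p,s["ft_force"],s["joint_positions"])
for a in range(260,280,8):
    t=np.radians(a);d,w=go([.493+.055*np.cos(t),-.369+.055*np.sin(t),.076],show=False);print(a,d.round(3).tolist())
c=env.camera("top")["color"];cv2.imwrite("pics/t2.png",c[:,:,::-1])
# brass-coloured pixels of the arm near the far end
hsv=cv2.cvtColor(c,cv2.COLOR_RGB2HSV);m=cv2.inRange(hsv,(20,130,130),(35,255,255));m[:,:330]=0;m[:,460:]=0;m[:90]=0;m[200:]=0
ys,xs=np.nonzero(m);f=cv2.fitLine(np.c_[xs,ys].astype(np.float32),cv2.DIST_HUBER,0,.01,.01).ravel();print(len(xs),f,xs.max())
C=ray("top",xs.max()-8,f[3]+(xs.max()-8-f[2])*f[1]/f[0],.19);P=ray("top",336,109,.201);print(C,P,np.degrees(np.arctan2(*(C-P)[1::-1]))%360)
E
```

```text
time_s: 5.28
eef_pos: [0.485, -0.4254, 0.0765]
tool_rot: [176.2, 89.6, 152.6]
ft_force: [0.1, 0.0, 0.6]
gripper_width: -0.0002
[ 0.48503337 -0.42542026  0.07646679] [0.13638673475755414, 0.02896176170692142, 0.6066082901192885] [-51.68544164473212, 28.841011179947913, 87.0915655424716, -0.19614843099032242, 64.45934620553332, -118.03104219036773]
260 [0.0, 0.001, -0.002]
268 [0.0, 0.004, 0.005]
276 [0.0, 0.007, 0.012]
237 [9.8869818e-01 1.4991981e-01 3.6378232e+02 1.1355428e+02] 433
[ 0.77495347 -0.29058744  0.19      ] [ 0.81220109 -0.02811488  0.201     ] 261.92305706099427
```

```bash
python3 -m crank '[{"slide":[0,0.003,0.002],"angular":[0,0,0],"grip":0},{"slide":[0,0.004,0.005],"angular":[0,0,0],"grip":0},{"slide":[0,0.004,0.005],"angular":[0,0,0],"grip":0},{"slide":[-0.04,0.003,0.003],"angular":[0,0,0],"grip":0},{"slide":[-0.08,0.001,0],"angular":[0,0,0],"grip":0},{"slide":[-0.12,0,0],"angular":[0,0,0],"grip":0},{"slide":[-0.16,0,0],"angular":[0,0,0],"grip":0},{"slide":[-0.2,0,0],"angular":[0,0,0],"grip":0.6},{"slide":[-0.23,0,0],"angular":[0,0,0],"grip":0.6},{"slide":[-0.25,0,0],"angular":[0,0,0],"grip":0.6},{"slide":[-0.25,0,0],"angular":[0,0,0],"grip":0.6}]'
python3 - <<'E'
from h import *
s,p,R=st();print(p,s["joint_positions"]);print(R.as_matrix().round(3))
# stand C: z axis (foot->lens) and grasp point 65 mm from foot underside
F=ray("top",300+157/3,100+294/3,.03);L=ray("top",300+196/3,100+380/3,.03);print("C",F,L)
go([.5,-.13,.33],frame([0.5,0.5,-1],[0.4,.9,0]))
E
```

```text
time_s: 6.25
eef_pos: [0.4883, -0.4278, 0.3338]
tool_rot: [-57.6, 89.7, -81.2]
ft_force: [0.2, 0.1, -0.5]
gripper_width: 0.0485
[ 0.48833949 -0.42775098  0.33379124] [-51.60318814354983, 16.17684934778054, 73.38493346509219, -0.1352140947184293, 90.19972835267433, -118.04176837024364]
[[ 0.001  0.4    0.917]
 [-0.005  0.917 -0.4  ]
 [-1.    -0.004  0.003]]
C [ 0.57516244 -0.08658204  0.03      ] [ 0.48329916 -0.12743018  0.03      ]
slide [0.002, 0.278, -0.108] ang [-3.6, -13.8, 32.6] rows>= 7.1
```

```bash
python3 -m crank '[{"slide":[0.002,0.278,-0.108],"angular":[-3.6,-13.8,32.6],"grip":0.6},{"slide":[0.002,0.278,-0.108],"angular":[-3.6,-13.8,32.6],"grip":0.6},{"slide":[0.002,0.278,-0.108],"angular":[-3.6,-13.8,32.6],"grip":0.6},{"slide":[0.002,0.278,-0.108],"angular":[-3.6,-13.8,32.6],"grip":0.6}]' >/dev/null; python3 -c "
from h import *;print(st()[0]['joint_positions'])"
python3 -m crank '[{"slide":[0.002,0.12,-0.05],"angular":[-1.6,0,10],"grip":0.6},{"slide":[0.002,0.12,-0.05],"angular":[-1.6,-5,12],"grip":0.6},{"slide":[0.002,0.12,-0.05],"angular":[-1.6,-5,12],"grip":0.6},{"slide":[0.002,0.12,-0.05],"angular":[-1.6,-5,12],"grip":0.6}]'>/dev/null; python3 - <<'E'
from h import *
from scipy.optimize import least_squares
print(st()[0]['joint_positions'])
L=[json.loads(l) for l in open("log.jsonl")]
for s in L[-3:]: print(np.round(s["joint_positions"],1),np.round(s["qd"],1))
Q=np.radians([s["joint_positions"] for s in L]);P=np.array([s["eef_pos"] for s in L]);M=Ro.from_euler("xyz",[s["tool_rot"] for s in L],degrees=True)
def fk(q,a,s4,s6,off):
    d1,a1,l2,lat,d4,d6,e3=a
    r1=Ro.from_euler("z",q[0]);r2=r1*Ro.from_euler("y",q[1]);r3=r2*Ro.from_euler("y",q[2]);r4=r3*Ro.from_euler("z",s4*q[3]);r5=r4*Ro.from_euler("y",q[4])
    r6=r5*Ro.from_euler("z",s6*q[5]+off)
    p=r1.apply([a1,lat,d1])+r2.apply([0,0,l2])+r3.apply([e3,0,d4])+r5.apply([0,0,d6])
    return p,r6*Ro.from_matrix([[0,1,0],[0,0,1],[1,0,0]])   # tool x = flange z, tool y= flange x
for s4 in(1,-1):
  for s6 in(1,-1):
    for off in(0,np.pi/2,np.pi,-np.pi/2):
      f=lambda a:np.concatenate([np.r_[fk(q,a,s4,s6,off)[0]-p,.3*(fk(q,a,s4,s6,off)[1].inv()*m).as_rotvec()] for q,p,m in zip(Q,P,M)])
      r=least_squares(f,[.3,0,.4,.117,.4,.2,0]);e=r.fun.reshape(-1,6)
      if r.cost<.05: print(s4,s6,off,r.x.round(4),r.cost,abs(e).max(0).round(4))
E
```

```text
[-56.26160658243961, 2.1646320854547136, 94.24063462381362, 28.145452716208386, 89.54371484328192, -127.45151891286291]
[-55.939740836295776, -10.782649114906075, 106.47876797959796, 40.86950104104427, 93.46550365443456, -128.07150475463405]
[-5.16e+01  1.62e+01  7.34e+01 -1.00e-01  9.02e+01 -1.18e+02] [-0.1  2.4  4.3 -0.  -3.2 -0. ]
[ -56.3    2.2   94.2   28.1   89.5 -127.5] [-13.1 -37.8  63.1  82.4   1.5 -31.9]
[ -55.9  -10.8  106.5   40.9   93.5 -128.1] [ 4.1 -5.5 -0.2 -2.  -2.8  3.8]
1 1 3.141592653589793 [ 0.3134 -0.      0.4382  0.1178  0.5145  0.3189  0.0855] 8.183278741113794e-31 [0. 0. 0. 0. 0. 0.]
```

```bash
cat >> h.py <<'E'
from scipy.optimize import least_squares
LO=np.radians([-170,-50,18,-64,1,-177]);HI=np.radians([170,117,146,244,149,177])
def fk(q):
    E=Ro.from_euler;r1=E("z",q[0]);r2=r1*E("y",q[1]);r3=r2*E("y",q[2]);r5=r3*E("z",q[3])*E("y",q[4]);r6=r5*E("z",q[5]+np.pi)
    w=r1.apply([0,.1178,.3134])+r2.apply([0,0,.4382])+r3.apply([.0855,0,.5145])
    return w+r5.apply([0,0,.3189]),r6*Ro.from_matrix([[0,1,0],[0,0,1],[1,0,0]])
def ik(p,R,seeds):
    out=[]
    for q0 in seeds:
        f=lambda q:(lambda a:np.r_[a[0]-p,.3*(a[1].inv()*R).as_rotvec()])(fk(q))
        r=least_squares(f,np.clip(q0,LO+.01,HI-.01),bounds=(LO,HI),max_nfev=60)
        if np.linalg.norm(r.fun)<2e-3: out.append(r.x)
    return out
MC=np.array([.5447,-.0463,.004]);MX=np.array([np.cos(.055),np.sin(.055),0]);MY=np.array([-np.sin(.055),np.cos(.055),0])
Z=np.array([0,0,1.])
def place(x,y,psi,b,sgn,s=.065,lift=.0):   # upright stand at mat (x,y); tool heading psi, b below horizontal; s grasp dist from foot
    h=np.array([np.cos(psi),np.sin(psi),0]);t=np.cos(b)*h-np.sin(b)*Z
    j=np.cross(Z,h)*sgn
    return MC+x*MX+y*MY+Z*(s+lift)+.019*t, frame(t,j)
def pick(F,ang,b,sgn,s=.065,z=.022,up=0):    # lying; F foot centre xy; ang heading of own z (rad)
    u=np.array([np.cos(ang),np.sin(ang),0]);t=-np.cos(b)*Z-np.sin(b)*u
    # upright: own z->Z, t->cos b*h - sin b*Z, so jaw Z x h  <->  u x (-Z)
    j=np.cross(u,-Z)*sgn
    return np.r_[F[:2],0]+u*(s-.006)+Z*(z+up)+.019*t, frame(t,j)
E
cat > scan.py <<'E'
from h import *
rng=np.random.default_rng(0)
S=[np.radians([a,b,c,d,e,f]) for a in(-40,0) for b in(0,) for c in(110,) for d in(0,90,180) for e in(60,) for f in(-120,0,120)]
st_={"A":([.6537,.2838],168.4),"B":([.4917,.4203],194.3),"C":([.5752,-.0866],204)}
for b in(15,30,45):
  for sg in(1,-1):
    print("b",b,"sg",sg)
    for n,(F,a) in st_.items():
        o=ik(*pick(F,np.radians(a),np.radians(b),sg),S);print(" pick",n,{tuple(np.degrees(q).round(-1).astype(int)) for q in o})
    for y in(.09,-.09):
      for psi in range(-90,181,45):
        o=ik(*place(-.02,y,np.radians(psi),np.radians(b),sg),S)
        if o:print(" place",y,psi,{tuple(np.degrees(q).round(-1).astype(int)) for q in o})
E
time python3 scan.py
```

```text
b 15 sg 1
 pick A {(np.int64(20), np.int64(30), np.int64(90), np.int64(-10), np.int64(40), np.int64(130))}
 pick B {(np.int64(30), np.int64(20), np.int64(110), np.int64(-10), np.int64(40), np.int64(120))}
 pick C {(np.int64(-30), np.int64(20), np.int64(110), np.int64(20), np.int64(40), np.int64(20))}
 place 0.09 -90 {(np.int64(20), np.int64(50), np.int64(90), np.int64(-60), np.int64(90), np.int64(50))}
 place 0.09 0 {(np.int64(-20), np.int64(40), np.int64(140), np.int64(160), np.int64(70), np.int64(90))}
 place 0.09 45 {(np.int64(-50), np.int64(40), np.int64(130), np.int64(80), np.int64(80), np.int64(110))}
 place 0.09 90 {(np.int64(-40), np.int64(50), np.int64(100), np.int64(50), np.int64(100), np.int64(120))}
 place 0.09 135 {(np.int64(-20), np.int64(60), np.int64(70), np.int64(30), np.int64(120), np.int64(110))}
 place 0.09 180 {(np.int64(-10), np.int64(70), np.int64(50), np.int64(-10), np.int64(130), np.int64(80))}
 place -0.09 -45 {(np.int64(-10), np.int64(40), np.int64(130), np.int64(220), np.int64(60), np.int64(80))}
 place -0.09 0 {(np.int64(-50), np.int64(40), np.int64(140),
[... 7366 characters left out ...]
, np.int64(-100))}
 place -0.09 -90 {(np.int64(0), np.int64(30), np.int64(110), np.int64(-60), np.int64(60), np.int64(-150))}
 place -0.09 0 {(np.int64(-40), np.int64(10), np.int64(130), np.int64(90), np.int64(30), np.int64(-30))}
 place -0.09 45 {(np.int64(-50), np.int64(20), np.int64(110), np.int64(50), np.int64(60), np.int64(-40))}
 place -0.09 90 {(np.int64(-40), np.int64(40), np.int64(90), np.int64(30), np.int64(90), np.int64(-60))}
 place -0.09 135 {(np.int64(-30), np.int64(50), np.int64(70), np.int64(10), np.int64(100), np.int64(-80))}
 place -0.09 180 {(np.int64(-20), np.int64(50), np.int64(70), np.int64(-10), np.int64(100), np.int64(-110))}
real	1m24.271s
user	1m24.699s
sys	0m0.108s
```

```bash
sed -i 's/\.019\*t/.013*t/' h.py; cat >> h.py <<'E'
def path(p,R,n=12):   # check straight Cartesian path from here by IK continuity
    s,p0,R0=st(False);q=np.radians(s["joint_positions"]);w=(R0.inv()*R).as_rotvec();m=0
    for i in range(1,n+1):
        o=ik(p0+(np.array(p)-p0)*i/n,R0*Ro.from_rotvec(w*i/n),[q])
        if not o: print("  IK FAIL at",i/n,np.degrees(q).round(0));return
        m=max(m,np.degrees(abs(o[0]-q)).max());q=o[0]
    print("  path ok, max step",m.round(0),"end",np.degrees(q).round(0))
    go(p,R)
B=np.radians(20)
E
python3 - <<'E'
from h import *
a=np.arctan2(-.0408,-.0919)
path(*pick([.5752,-.0866],a,B,-1,z=.025,up=.12))
E
```

```text
path ok, max step 4.0 end [ -35.    3.  115.   21.   53. -160.]
slide [0.208, -0.119, -0.039] ang [-44.6, 12.5, -21.5] rows>= 7.1
```

```bash
python3 -m crank '[{"slide":[0.208,-0.119,-0.039],"angular":[-44.6,12.5,-21.5],"grip":0.6},{"slide":[0.208,-0.119,-0.039],"angular":[-44.6,12.5,-21.5],"grip":0.6},{"slide":[0.208,-0.119,-0.039],"angular":[-44.6,12.5,-21.5],"grip":0.6},{"slide":[0.208,-0.119,-0.039],"angular":[-44.6,12.5,-21.5],"grip":0.6},{"slide":[0.208,-0.119,-0.039],"angular":[-44.6,12.5,-21.5],"grip":0.6},{"slide":[0.208,-0.119,-0.039],"angular":[-44.6,12.5,-21.5],"grip":0.6},{"slide":[0.208,-0.119,-0.039],"angular":[-44.6,12.5,-21.5],"grip":0.6},{"slide":[0.208,-0.119,-0.039],"angular":[-44.6,12.5,-21.5],"grip":0.6},{"slide":[0.208,-0.119,-0.039],"angular":[-44.6,12.5,-21.5],"grip":0.6},{"slide":[0.208,-0.119,-0.039],"angular":[-44.6,12.5,-21.5],"grip":0.6}]'
python3 - <<'E'
from h import *
from cell import env
s,p,R=st();c=env.camera("wrist")["color"];cv2.imwrite("pics/w2.png",c[:,:,::-1]);print(p)
for P in([.5752,-.0866,.025],[.4833,-.1274,.025]):print(wproj(P,p,R))
E
```

```text
time_s: 7.75
eef_pos: [0.5269, -0.1096, 0.1335]
tool_rot: [0.0, 69.9, 23.8]
ft_force: [0.6, -0.8, -0.5]
gripper_width: 0.0514
[ 0.52685371 -0.10956304  0.13354992]
[322.25940713 210.12751918]
[321.92078634  81.54340605]
```

View pics/w2.png

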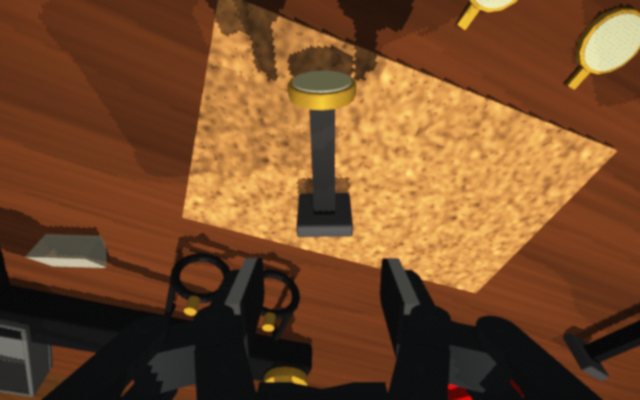

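```bash
python3 - <<'E'
from h import *
a=np.arctan2(-.0408,-.0919)
path(*pick([.5752,-.0866],a,B,-1,z=.025))
E
```

```text
path ok, max step 1.0 end [ -35.   17.  117.   28.   39. -170.]
slide [0.113, 0.002, -0.042] ang [-0.2, 0.1, 0.1] rows>= 2.9
```

```bash
python3 -m crank '[{"slide":[0.03,0.002,-0.011],"angular":[0,0,0],"grip":0.6},{"slide":[0.06,0.002,-0.022],"angular":[0,0,0],"grip":0.6},{"slide":[0.09,0.002,-0.033],"angular":[0,0,0],"grip":0.6},{"slide":[0.113,0.002,-0.042],"angular":[0,0,0],"grip":0.6},{"slide":[0.113,0.002,-0.042],"angular":[0,0,0],"grip":0.6},{"slide":[0.113,0.002,-0.042],"angular":[0,0,0],"grip":0},{"slide":[0.113,0.002,-0.042],"angular":[0,0,0],"grip":0},{"slide":[0.113,0.002,-0.042],"angular":[0,0,0],"grip":0},{"slide":[0.113,0.002,-0.042],"angular":[0,0,0],"grip":0},{"slide":[0.113,0.002,-0.042],"angular":[0,0,0],"grip":0}]' 70
python3 - <<'E'
from h import *
s,p,R=st();print(p,R.as_matrix()[:,0],s["ft_force"])
for psi in (45,30,60,90):
  print(psi)
  for lift in(.2,.15):
    P=place(0,.105,np.radians(psi),B,-1,lift=lift)
    path(*P)
E
```

```text
time_s: 8.63
eef_pos: [0.5274, -0.1099, 0.0158]
tool_rot: [-0.8, 69.7, 23.0]
ft_force: [-3.9, -0.6, 8.4]
gripper_width: 0.0145
[ 0.52737446 -0.10991709  0.01578048] [ 0.31889414  0.13544456 -0.93806252] [-3.8658279843409247, -0.5621168112025662, 8.363155129137578]
45
  path ok, max step 15.0 end [-42.  -2. 129.  75.  76. -35.]
slide [-0.203, 0.153, 0.171] ang [148.5, 22.1, 68.9] rows>= 23.1
  path ok, max step 15.0 end [-42.   6. 129.  78.  74. -43.]
slide [-0.156, 0.153, 0.153] ang [148.5, 22.1, 68.9] rows>= 23.1
30
  path ok, max step 16.0 end [-39. -12. 137.  84.  62. -30.]
slide [-0.203, 0.15, 0.171] ang [159.3, 7.1, 73.9] rows>= 24.5
  path ok, max step 13.0 end [-39.  -3. 138.  90.  62. -42.]
slide [-0.156, 0.15, 0.154] ang [159.3, 7.1, 73.9] rows>= 24.5
60
  path ok, max step 16.0 end [-41.   8. 119.  67.  87. -38.]
slide [-0.203, 0.156, 0.169] ang [136.7, 35.2, 63.5] rows>= 21.6
  path ok, max step 16.0 end [-41.  14. 119.  68.  84. -44.]
slide [-0.157, 0.156, 0.152] ang [136.7, 35.2, 63.5] rows>= 21.6
90
  path ok, max step 18.0 end [-35.  24.  97.  54. 106. -43.]
slide [-0.205, 0.16, 0.165] ang [110.8, 56.8, 51.6] rows>= 18.8
  path ok, max step 18.0 end [-35.  29.  98.  53. 103. -47.]
slide [-0.158, 0.16, 0.147] ang [110.8, 56.8, 51.6] rows>= 18.8
```

```bash
python3 - <<'E'
from h import *
s,p,R=st(False);go(p+[0,0,.15],show=True)
E
```

```text
slide [-0.141, -0.001, 0.052] ang [0.0, 0.0, 0.0] rows>= 3.6
```

```bash
python3 -m crank '[{"slide":[-0.03,0,0.011],"angular":[0,0,0],"grip":0},{"slide":[-0.06,0,0.022],"angular":[0,0,0],"grip":0},{"slide":[-0.1,0,0.037],"angular":[0,0,0],"grip":0},{"slide":[-0.141,0,0.052],"angular":[0,0,0],"grip":0},{"slide":[-0.141,0,0.052],"angular":[0,0,0],"grip":0},{"slide":[-0.141,0,0.052],"angular":[0,0,0],"grip":0}]'
python3 - <<'E'
from h import *
path(*place(0,.105,np.radians(45),B,-1,lift=.15))
E
```

```text
time_s: 9.13
eef_pos: [0.5292, -0.1107, 0.1708]
tool_rot: [-2.0, 69.5, 21.8]
ft_force: [-0.1, -0.6, -2.6]
gripper_width: 0.0145
  path ok, max step 12.0 end [-42.   6. 129.  78.  74. -43.]
slide [-0.012, 0.155, 0.099] ang [148.9, 22.6, 68.8] rows>= 23.1
```

```bash
python3 -m crank '[{"slide":[-0.012,0.05,0.03],"angular":[49.6,7.5,22.9],"grip":0},{"slide":[-0.012,0.05,0.03],"angular":[49.6,7.5,22.9],"grip":0},{"slide":[-0.012,0.05,0.03],"angular":[49.6,7.5,22.9],"grip":0},{"slide":[-0.012,0.05,0.03],"angular":[49.6,7.5,22.9],"grip":0},{"slide":[-0.012,0.05,0.03],"angular":[49.6,7.5,22.9],"grip":0},{"slide":[-0.012,0.05,0.03],"angular":[49.6,7.5,22.9],"grip":0},{"slide":[-0.012,0.05,0.03],"angular":[49.6,7.5,22.9],"grip":0},{"slide":[-0.012,0.1,0.06],"angular":[99.3,15,45.9],"grip":0},{"slide":[-0.012,0.1,0.06],"angular":[99.3,15,45.9],"grip":0},{"slide":[-0.012,0.1,0.06],"angular":[99.3,15,45.9],"grip":0},{"slide":[-0.012,0.1,0.06],"angular":[99.3,15,45.9],"grip":0},{"slide":[-0.012,0.1,0.06],"angular":[99.3,15,45.9],"grip":0},{"slide":[-0.012,0.1,0.06],"angular":[99.3,15,45.9],"grip":0},{"slide":[-0.012,0.1,0.06],"angular":[99.3,15,45.9],"grip":0},{"slide":[-0.012,0.1,0.06],"angular":[99.3,15,45.9],"grip":0}]'
python3 - <<'E'
from h import *
path(*place(0,.105,np.radians(45),B,-1,lift=.12))
E
```

```text
time_s: 10.38
eef_pos: [0.5358, 0.0024, 0.2002]
tool_rot: [137.6, 35.6, 66.2]
ft_force: [0.5, 0.4, -2.5]
gripper_width: 0.014
  path ok, max step 3.0 end [-42.  11. 129.  79.  73. -48.]
slide [0.061, 0.005, -0.029] ang [51.7, 7.9, 23.9] rows>= 8.0
```

```bash
python3 -m crank '[{"slide":[0.061,0.005,-0.029],"angular":[51.7,7.9,23.9],"grip":0},{"slide":[0.061,0.005,-0.029],"angular":[51.7,7.9,23.9],"grip":0},{"slide":[0.061,0.005,-0.029],"angular":[51.7,7.9,23.9],"grip":0},{"slide":[0.061,0.005,-0.029],"angular":[51.7,7.9,23.9],"grip":0},{"slide":[0.061,0.005,-0.029],"angular":[51.7,7.9,23.9],"grip":0},{"slide":[0.061,0.005,-0.029],"angular":[51.7,7.9,23.9],"grip":0},{"slide":[0.061,0.005,-0.029],"angular":[51.7,7.9,23.9],"grip":0},{"slide":[0.061,0.005,-0.029],"angular":[51.7,7.9,23.9],"grip":0},{"slide":[0.061,0.005,-0.029],"angular":[51.7,7.9,23.9],"grip":0},{"slide":[0.061,0.005,-0.029],"angular":[51.7,7.9,23.9],"grip":0},{"slide":[0.061,0.005,-0.029],"angular":[51.7,7.9,23.9],"grip":0}]'
python3 - <<'E'
from h import *
from cell import env
P=place(0,.105,np.radians(45),B,-1,lift=.01);path(*P);print(P[0])
for n,sl in(("scene",np.s_[130:330,150:450]),("wrist",np.s_[:,:])):
    c=env.camera(n)["color"];cv2.imwrite(f"pics/{n}3.png",c[:,:,::-1])
a=cv2.resize(cv2.imread("pics/scene3.png")[120:290,190:420],None,fx=2,fy=2);b=cv2.imread("pics/wrist3.png")[::2,::2][:,:];
o=np.zeros((340,780,3),np.uint8);o[:340,:460]=a;o[:200,460:]=b;cv2.imwrite("pics/m3.png",o)
E
```

```text
time_s: 11.3
eef_pos: [0.547, 0.0673, 0.1844]
tool_rot: [179.9, 20.1, 45.1]
ft_force: [0.2, -0.6, -2.1]
gripper_width: 0.0142
  path ok, max step 2.0 end [-42.  31. 126.  84.  71. -65.]
slide [0.038, 0.0, 0.103] ang [0.1, 0.1, 0.1] rows>= 2.6
[0.54756593 0.06717925 0.07455374]
```

View pics/m3.png

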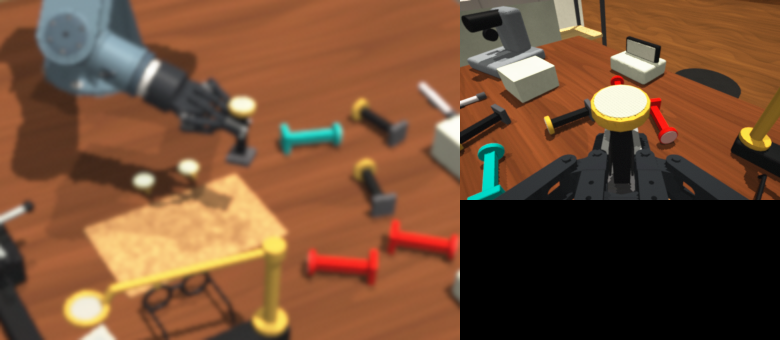

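```bash
python3 -m crank '[{"slide":[0.012,0,0.035],"angular":[0,0,0],"grip":0},{"slide":[0.025,0,0.07],"angular":[0,0,0],"grip":0},{"slide":[0.035,0,0.095],"angular":[0,0,0],"grip":0},{"slide":[0.038,0,0.103],"angular":[0,0,0],"grip":0},{"slide":[0.038,0,0.103],"angular":[0,0,0],"grip":0}]'
python3 -m crank '[{"slide":[0.002,0,0.005],"angular":[0,0,0],"grip":0},{"slide":[0.002,0,0.005],"angular":[0,0,0],"grip":0}]'
python3 -m crank '[{"slide":[0.001,0,0.003],"angular":[0,0,0],"grip":0},{"slide":[0.001,0,0.003],"angular":[0,0,0],"grip":0}]'
```

```text
time_s: 11.82
eef_pos: [0.5476, 0.0673, 0.0728]
tool_rot: [-179.9, 20.1, 45.2]
ft_force: [1.1, 0.5, -1.7]
gripper_width: 0.0142
time_s: 11.98
eef_pos: [0.5482, 0.067, 0.0672]
tool_rot: [180.0, 20.1, 45.1]
ft_force: [-0.7, 0.0, -0.4]
gripper_width: 0.0144
time_s: 12.15
eef_pos: [0.549, 0.0667, 0.066]
tool_rot: [179.8, 19.9, 45.1]
ft_force: [0.0, -0.1, 5.3]
gripper_width: 0.0143
```

```bash
python3 - <<'E'
from h import *
s,p,R=st();h=np.array([np.cos(.787),np.sin(.787),0]);print(R.inv().apply(-.05*h).round(3),R.inv().apply(-.1*h+[0,0,.03]).round(3),R.inv().apply(-.12*h+[0,0,.2]).round(3))
E
```

```text
[-0.047 -0.     0.017] [-0.104 -0.     0.006] [-0.181  0.    -0.147]
```

```bash
python3 -m crank '[{"slide":[0,0,0],"angular":[0,0,0],"grip":0.55},{"slide":[0,0,0],"angular":[0,0,0],"grip":0.55},{"slide":[0,0,0],"angular":[0,0,0],"grip":0.55},{"slide":[0,0,0],"angular":[0,0,0],"grip":0.55},{"slide":[-0.02,0,0.007],"angular":[0,0,0],"grip":0.55},{"slide":[-0.047,0,0.017],"angular":[0,0,0],"grip":0.55},{"slide":[-0.075,0,0.012],"angular":[0,0,0],"grip":0.55},{"slide":[-0.104,0,0.006],"angular":[0,0,0],"grip":0.55},{"slide":[-0.13,0,-0.05],"angular":[0,0,0],"grip":0.55},{"slide":[-0.155,0,-0.1],"angular":[0,0,0],"grip":0.55},{"slide":[-0.181,0,-0.147],"angular":[0,0,0],"grip":0.55},{"slide":[-0.181,0,-0.147],"angular":[0,0,0],"grip":0.55},{"slide":[-0.181,0,-0.147],"angular":[0,0,0],"grip":0.55}]'
python3 - <<'E'
from h import *
from cell import env
st();c=env.camera("top")["color"];cv2.imwrite("pics/t4.png",cv2.resize(c[150:270,180:400,::-1],None,fx=3.6,fy=3.6,interpolation=cv2.INTER_CUBIC))
path(*pick([.6537,.2838],np.radians(168.4),B,-1,z=.021,up=.15))
E
```

```text
time_s: 13.23
eef_pos: [0.4649, -0.0204, 0.272]
tool_rot: [179.0, 20.0, 44.8]
ft_force: [1.0, -0.4, 0.0]
gripper_width: 0.047
  path ok, max step 10.0 end [ 21.  17.  95. -14.  52. -50.]
slide [0.337, -0.127, -0.007] ang [-118.7, -49.4, -55.8] rows>= 19.6
```

View pics/t4.png

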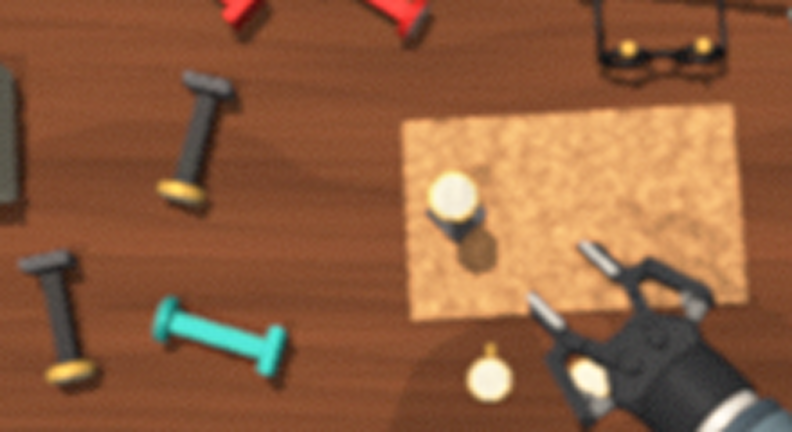

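```bash
python3 - <<'E'
from h import *
path(*pick([.6537,.2838],np.radians(168.4),B,-1,z=.021,up=.25))
E
```

```text
path ok, max step 9.0 end [ 21.  11.  90. -12.  62. -53.]
slide [0.303, -0.126, -0.101] ang [-118.7, -49.4, -55.8] rows>= 19.6
```

```bash
python3 -m crank '[{"slide":[0,0,-0.04],"angular":[0,0,0],"grip":0.55},{"slide":[0,0,-0.08],"angular":[0,0,0],"grip":0.55},{"slide":[0.303,-0.126,-0.101],"angular":[-118.7,-49.4,-55.8],"grip":0.6},{"slide":[0.303,-0.126,-0.101],"angular":[-118.7,-49.4,-55.8],"grip":0.6},{"slide":[0.303,-0.126,-0.101],"angular":[-118.7,-49.4,-55.8],"grip":0.6},{"slide":[0.303,-0.126,-0.101],"angular":[-118.7,-49.4,-55.8],"grip":0.6},{"slide":[0.303,-0.126,-0.101],"angular":[-118.7,-49.4,-55.8],"grip":0.6},{"slide":[0.303,-0.126,-0.101],"angular":[-118.7,-49.4,-55.8],"grip":0.6},{"slide":[0.303,-0.126,-0.101],"angular":[-118.7,-49.4,-55.8],"grip":0.6},{"slide":[0.303,-0.126,-0.101],"angular":[-118.7,-49.4,-55.8],"grip":0.6},{"slide":[0.303,-0.126,-0.101],"angular":[-118.7,-49.4,-55.8],"grip":0.6},{"slide":[0.303,-0.126,-0.101],"angular":[-118.7,-49.4,-55.8],"grip":0.6},{"slide":[0.303,-0.126,-0.101],"angular":[-118.7,-49.4,-55.8],"grip":0.6},{"slide":[0.303,-0.126,-0.101],"angular":[-118.7,-49.4,-55.8],"grip":0.6},{"slide":[0.303,-0.126,-0.101],"angular":[-118.7,-49.4,-55.8],"grip":0.6},{"slide":[0.303,-0.126,-0.101],"angular":[-118.7,-49.4,-55.8],"grip":0.6},{"slide":[0.303,-0.126,-0.101],"angular":[-118.7,-49.4,-55.8],"grip":0.6},{"slide":[0.303,-0.126,-0.101],"angular":[-118.7,-49.4,-55.8],"grip":0.6},{"slide":[0.303,-0.126,-0.101],"angular":[-118.7,-49.4,-55.8],"grip":0.6},{"slide":[0.303,-0.126,-0.101],"angular":[-118.7,-49.4,-55.8],"grip":0.6}]'
python3 - <<'E'
from h import *
path(*pick([.6537,.2838],np.radians(168.4),B,-1,z=.021,up=.1))
E
```

```text
time_s: 14.95
eef_pos: [0.6002, 0.2952, 0.2567]
tool_rot: [24.1, 73.0, 4.2]
ft_force: [-0.1, -1.4, -0.2]
gripper_width: 0.0512
  path ok, max step 1.0 end [ 21.  21.  96. -15.  46. -49.]
slide [0.141, -0.018, -0.039] ang [-9.1, -4.0, -4.3] rows>= 3.5
```

```bash
python3 -m crank '[{"slide":[0.141,-0.018,-0.039],"angular":[-9.1,-4,-4.3],"grip":0.6},{"slide":[0.141,-0.018,-0.039],"angular":[-9.1,-4,-4.3],"grip":0.6},{"slide":[0.141,-0.018,-0.039],"angular":[-9.1,-4,-4.3],"grip":0.6},{"slide":[0.141,-0.018,-0.039],"angular":[-9.1,-4,-4.3],"grip":0.6},{"slide":[0.141,-0.018,-0.039],"angular":[-9.1,-4,-4.3],"grip":0.6},{"slide":[0.141,-0.018,-0.039],"angular":[-9.1,-4,-4.3],"grip":0.6}]'
python3 - <<'E'
from h import *
from cell import env
s,p,R=st();c=env.camera("wrist")["color"];cv2.imwrite("pics/w5.png",c[:,:,::-1])
F=np.array([.6537,.2838,.021]);a=np.radians(168.4);print(wproj(F,p,R),wproj(F+.099*np.array([np.cos(a),np.sin(a),0]),p,R))
path(*pick([.6537,.2838],a,B,-1,z=.021))
E
```

```text
time_s: 15.45
eef_pos: [0.5984, 0.2942, 0.1057]
tool_rot: [-0.7, 70.3, -12.2]
ft_force: [1.2, 0.2, 0.6]
gripper_width: 0.0512
[321.92000592 234.51764578] [322.14986746 104.6716798 ]
  path ok, max step 1.0 end [ 21.  30.  98. -18.  36. -44.]
slide [0.094, 0.0, -0.034] ang [0.1, -0.0, 0.1] rows>= 2.4
```

View pics/w5.png

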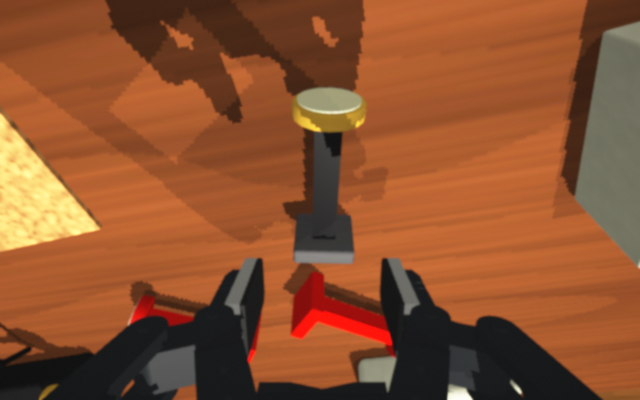

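```bash
python3 -m crank '[{"slide":[0.03,0.001,-0.011],"angular":[-2,0,0],"grip":0.6},{"slide":[0.06,0.002,-0.022],"angular":[-2,0,0],"grip":0.6},{"slide":[0.085,0.002,-0.031],"angular":[-2,0,0],"grip":0.6},{"slide":[0.092,0.002,-0.034],"angular":[-2,0,0],"grip":0.6},{"slide":[0.092,0.002,-0.034],"angular":[-2,0,0],"grip":0.6},{"slide":[0.092,0.002,-0.034],"angular":[-2,0,0],"grip":0},{"slide":[0.092,0.002,-0.034],"angular":[-2,0,0],"grip":0},{"slide":[0.092,0.002,-0.034],"angular":[-2,0,0],"grip":0},{"slide":[0.092,0.002,-0.034],"angular":[-2,0,0],"grip":0},{"slide":[0.092,0.002,-0.034],"angular":[-2,0,0],"grip":0},{"slide":[0.06,0.002,-0.023],"angular":[-2,0,0],"grip":0},{"slide":[0.03,0.002,-0.013],"angular":[-2,0,0],"grip":0},{"slide":[-0.01,0.002,0],"angular":[-2,0,0],"grip":0},{"slide":[-0.05,0.002,0.018],"angular":[-2,0,0],"grip":0},{"slide":[-0.09,0.002,0.032],"angular":[-2,0,0],"grip":0},{"slide":[-0.12,0.002,0.043],"angular":[-2,0,0],"grip":0},{"slide":[-0.12,0.002,0.043],"angular":[-2,0,0],"grip":0}]'
python3 - <<'E'
from h import *
P=place(0,0.0,np.radians(45),B,-1,lift=.22);print(P[0]);path(*P)
E
```

```text
time_s: 16.92
eef_pos: [0.605, 0.299, 0.2492]
tool_rot: [-0.7, 69.1, -10.3]
ft_force: [1.6, 0.6, 0.3]
gripper_width: 0.0139
[ 0.55333802 -0.03766198  0.28455374]
  path ok, max step 9.0 end [-52.   3. 120.  69.  85. -34.]
slide [-0.03, -0.341, 0.017] ang [121.6, 49.4, 55.7] rows>= 19.9
```

```bash
python3 -m crank '[{"slide":[-0.04,0,0.01],"angular":[0,0,0],"grip":0},{"slide":[-0.05,-0.1,0.02],"angular":[40.5,16.5,18.6],"grip":0},{"slide":[-0.05,-0.1,0.02],"angular":[40.5,16.5,18.6],"grip":0},{"slide":[-0.05,-0.1,0.02],"angular":[40.5,16.5,18.6],"grip":0},{"slide":[-0.05,-0.1,0.02],"angular":[40.5,16.5,18.6],"grip":0},{"slide":[-0.05,-0.1,0.02],"angular":[40.5,16.5,18.6],"grip":0},{"slide":[-0.05,-0.1,0.02],"angular":[40.5,16.5,18.6],"grip":0},{"slide":[-0.05,-0.2,0.02],"angular":[81,33,37.2],"grip":0},{"slide":[-0.05,-0.2,0.02],"angular":[81,33,37.2],"grip":0},{"slide":[-0.05,-0.2,0.02],"angular":[81,33,37.2],"grip":0},{"slide":[-0.05,-0.2,0.02],"angular":[81,33,37.2],"grip":0},{"slide":[-0.05,-0.2,0.02],"angular":[81,33,37.2],"grip":0},{"slide":[-0.05,-0.2,0.02],"angular":[81,33,37.2],"grip":0},{"slide":[-0.05,-0.2,0.02],"angular":[81,33,37.2],"grip":0},{"slide":[-0.03,-0.341,0.017],"angular":[121.6,49.4,55.7],"grip":0},{"slide":[-0.03,-0.341,0.017],"angular":[121.6,49.4,55.7],"grip":0},{"slide":[-0.03,-0.341,0.017],"angular":[121.6,49.4,55.7],"grip":0},{"slide":[-0.03,-0.341,0.017],"angular":[121.6,49.4,55.7],"grip":0},{"slide":[-0.03,-0.341,0.017],"angular":[121.6,49.4,55.7],"grip":0},{"slide":[-0.03,-0.341,0.017],"angular":[121.6,49.4,55.7],"grip":0}]'
python3 - <<'E'
from h import *
path(*place(0,0.0,np.radians(45),B,-1,lift=.1))
E
```

```text
time_s: 18.58
eef_pos: [0.5532, -0.0406, 0.285]
tool_rot: [175.5, 22.3, 47.3]
ft_force: [0.6, 0.4, -2.5]
gripper_width: 0.0143
  path ok, max step 2.0 end [-52.  20. 121.  72.  79. -50.]
slide [0.048, -0.011, 0.11] ang [5.3, 2.2, 2.2] rows>= 2.9
```

```bash
python3 -m crank '[{"slide":[0.02,-0.005,0.04],"angular":[5.3,2.2,2.2],"grip":0},{"slide":[0.04,-0.01,0.08],"angular":[5.3,2.2,2.2],"grip":0},{"slide":[0.048,-0.011,0.11],"angular":[5.3,2.2,2.2],"grip":0},{"slide":[0.048,-0.011,0.11],"angular":[5.3,2.2,2.2],"grip":0},{"slide":[0.048,-0.011,0.11],"angular":[5.3,2.2,2.2],"grip":0}]'
python3 - <<'E'
from h import *
path(*place(0,0.0,np.radians(45),B,-1,lift=.008))
from cell import env
c=env.camera("wrist")["color"];cv2.imwrite("pics/w6.png",c[:,:,::-1])
E
```

```text
time_s: 19.0
eef_pos: [0.5528, -0.0367, 0.1638]
tool_rot: [-179.7, 20.0, 45.1]
ft_force: [-0.2, -0.6, -0.6]
gripper_width: 0.0141
  path ok, max step 1.0 end [-52.  34. 119.  74.  76. -62.]
slide [0.031, 0.002, 0.086] ang [-0.3, -0.0, 0.1] rows>= 2.2
```

View pics/w6.png

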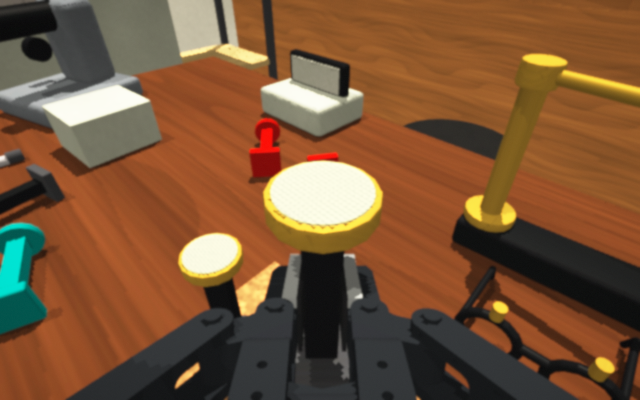

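```bash
python3 -m crank '[{"slide":[0.015,0.001,0.04],"angular":[0,0,0],"grip":0},{"slide":[0.026,0.002,0.074],"angular":[0,0,0],"grip":0},{"slide":[0.031,0.002,0.086],"angular":[0,0,0],"grip":0},{"slide":[0.031,0.002,0.086],"angular":[0,0,0],"grip":0}]'
python3 -m crank '[{"slide":[0.001,0,0.003],"angular":[0,0,0],"grip":0},{"slide":[0.001,0,0.003],"angular":[0,0,0],"grip":0}]'
python3 -m crank '[{"slide":[0.001,0,0.003],"angular":[0,0,0],"grip":0},{"slide":[0.001,0,0.003],"angular":[0,0,0],"grip":0}]'
```

```text
time_s: 19.38
eef_pos: [0.5562, -0.0405, 0.0757]
tool_rot: [179.8, 20.0, 44.9]
ft_force: [-0.3, 1.3, -1.1]
gripper_width: 0.0143
time_s: 19.55
eef_pos: [0.5578, -0.0423, 0.0755]
tool_rot: [179.4, 20.0, 44.8]
ft_force: [-0.8, 0.1, -2.1]
gripper_width: 0.0143
time_s: 19.72
eef_pos: [0.5589, -0.0437, 0.0742]
tool_rot: [179.1, 20.0, 44.6]
ft_force: [0.7, -0.1, -1.8]
gripper_width: 0.0139
```

```bash
python3 - <<'E'
from h import *
from cell import env
s,p,R=st();q=np.radians(s["joint_positions"]);print(np.degrees(q).round(2),np.round(s["tau"],1),s["ft_force"])
E=Ro.from_euler;r1=E("z",q[0]);r2=r1*E("y",q[1]);r3=r2*E("y",q[2])
print("shoulder",r1.apply([0,.1178,.3134]),"elbow",r1.apply([0,.1178,.3134])+r2.apply([0,0,.4382]),"wrist",r1.apply([0,.1178,.3134])+r2.apply([0,0,.4382])+r3.apply([.0855,0,.5145]))
for l in open("log.jsonl").read().split("\n")[-7:-1]:
    k=json.loads(l);print(np.round(k["tau"],1),np.round(k["joint_positions"],0))
c=env.camera("scene")["color"];cv2.imwrite("pics/s7.png",cv2.resize(c[80:330,100:420,::-1],None,fx=2.4,fy=2.4))
E
```

```text
[-52.26  33.91 117.85  74.34  75.64 -61.92] [  0.2 -41.  -11.6   2.3   4.4  -0. ] [0.6994954319290235, -0.14065895425753916, -1.8106587519055373]
shoulder [0.09315796 0.07210017 0.3134    ] elbow [ 0.24279143 -0.12123569  0.67706235] wrist [ 0.34570798 -0.25421035  0.18335553]
[  0.2 -47.3 -28.9  -0.7  -1.1   0. ] [ 21.  21.  97. -15.  46. -49.]
[  0.2 -47.4 -29.1  -0.7  -1.    0. ] [ 21.  21.  96. -15.  46. -49.]
[  0.1 -43.8 -31.6  -0.7   0.2  -0.2] [ 21.  12.  90. -12.  60. -54.]
[  0.1 -31.1 -30.8   3.2   2.8  -1. ] [-52.   4. 118.  66.  86. -37.]
[ -0.2 -32.2 -16.5   2.7   3.4  -0.3] [-52.  20. 121.  72.  79. -50.]
[  0.2 -41.  -11.6   2.3   4.4  -0. ] [-52.  34. 118.  74.  76. -62.]
```

View pics/s7.png

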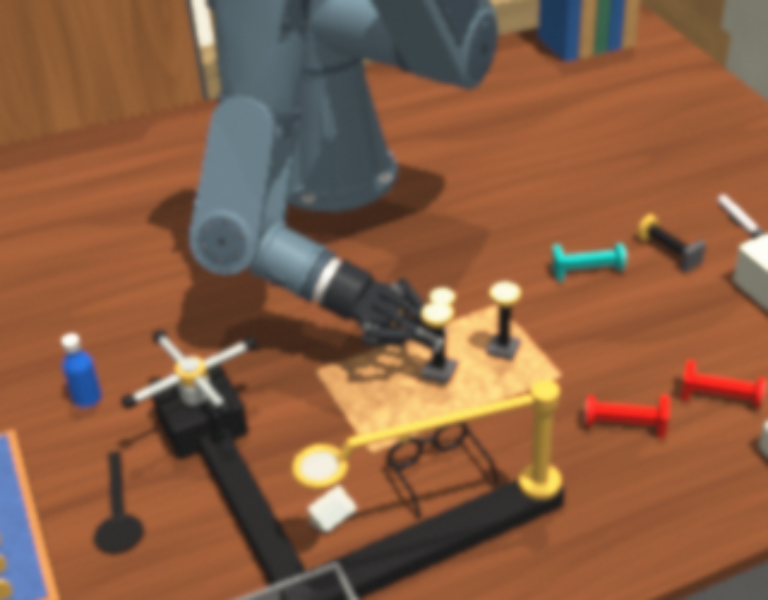

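```bash
python3 -m crank '[{"slide":[0.002,0,0.006],"angular":[0,0,0],"grip":0},{"slide":[0.002,0,0.006],"angular":[0,0,0],"grip":0},{"slide":[0.002,0,0.006],"angular":[0,0,0],"grip":0},{"slide":[0.002,0,0.006],"angular":[0,0,0],"grip":0}]'
python3 - <<'E'
from h import *
s,p,R=st();print(np.round(s["joint_positions"],2),np.round(s["tau"],1));path(*place(0,0.0,np.radians(45),B,-1,lift=0))
E
```

```text
time_s: 20.1
eef_pos: [0.5584, -0.0433, 0.0673]
tool_rot: [179.2, 20.0, 44.7]
ft_force: [-0.9, 0.5, -2.5]
gripper_width: 0.0138
[-52.29  34.97 117.6   74.49  75.46 -62.63] [ -0.  -41.5 -11.4   2.3   4.4  -0. ]
  path ok, max step 0.0 end [-52.  35. 118.  74.  75. -63.]
slide [0.001, -0.008, 0.002] ang [0.7, 0.0, -0.3] rows>= 0.2
```

```bash
python3 -m crank '[{"slide":[0.001,0,0.003],"angular":[0,0,0],"grip":0},{"slide":[0.001,0,0.003],"angular":[0,0,0],"grip":0},{"slide":[0.001,0,0.003],"angular":[0,0,0],"grip":0}]'
python3 -m crank '[{"slide":[0.001,0,0.002],"angular":[0,0,0],"grip":0},{"slide":[0.001,0,0.002],"angular":[0,0,0],"grip":0},{"slide":[0.001,0,0.002],"angular":[0,0,0],"grip":0}]'
```

```text
time_s: 20.35
eef_pos: [0.5583, -0.0434, 0.0639]
tool_rot: [179.2, 20.0, 44.7]
ft_force: [0.2, -0.1, -1.7]
gripper_width: 0.0145
time_s: 20.6
eef_pos: [0.5589, -0.043, 0.0635]
tool_rot: [179.2, 19.7, 44.7]
ft_force: [-2.7, -0.2, 10.7]
gripper_width: 0.0138
```

Contact. Release and retreat as before.

```bash
python3 -m crank '[{"slide":[0,0,0],"angular":[0,0,0],"grip":0.5},{"slide":[0,0,0],"angular":[0,0,0],"grip":0.5},{"slide":[0,0,0],"angular":[0,0,0],"grip":0.5},{"slide":[0,0,0],"angular":[0,0,0],"grip":0.5},{"slide":[-0.02,0,0.007],"angular":[0,0,0],"grip":0.5},{"slide":[-0.047,0,0.015],"angular":[0,0,0],"grip":0.5},{"slide":[-0.075,0,0.012],"angular":[0,0,0],"grip":0.5},{"slide":[-0.104,0,0.006],"angular":[0,0,0],"grip":0.5},{"slide":[-0.13,0,-0.05],"angular":[0,0,0],"grip":0.5},{"slide":[-0.155,0,-0.1],"angular":[0,0,0],"grip":0.5},{"slide":[-0.181,0,-0.147],"angular":[0,0,0],"grip":0.5},{"slide":[-0.2,0,-0.18],"angular":[0,0,0],"grip":0.5},{"slide":[-0.2,0,-0.21],"angular":[0,0,0],"grip":0.5}]'
python3 - <<'E'
from h import *
from cell import env
st();c=env.camera("top")["color"];cv2.imwrite("pics/t8.png",cv2.resize(c[150:270,180:400,::-1],None,fx=3.6,fy=3.6,interpolation=cv2.INTER_CUBIC))
path(*pick([.4917,.4203],np.radians(194.3),B,-1,z=.021,up=.25))
E
```

```text
time_s: 21.68
eef_pos: [0.472, -0.1252, 0.3016]
tool_rot: [179.2, 19.8, 44.7]
ft_force: [1.0, -1.0, -0.2]
gripper_width: 0.0425
  path ok, max step 11.0 end [ 35.   1. 101.  -8.  59. -66.]
slide [0.345, -0.403, -0.081] ang [-140.0, -28.8, -66.2] rows>= 22.0
```

View pics/t8.png

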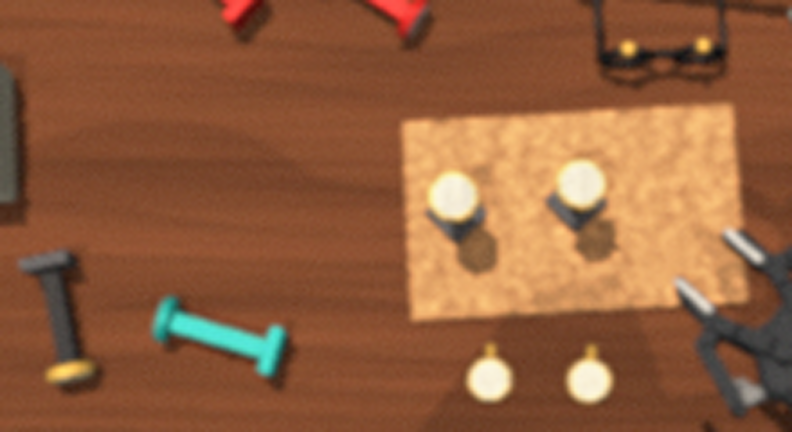

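```bash
python3 -m crank '[{"slide":[0,0,-0.05],"angular":[0,0,0],"grip":0.5},{"slide":[0.345,-0.403,-0.081],"angular":[-140,-28.8,-66.2],"grip":0.6},{"slide":[0.345,-0.403,-0.081],"angular":[-140,-28.8,-66.2],"grip":0.6},{"slide":[0.345,-0.403,-0.081],"angular":[-140,-28.8,-66.2],"grip":0.6},{"slide":[0.345,-0.403,-0.081],"angular":[-140,-28.8,-66.2],"grip":0.6},{"slide":[0.345,-0.403,-0.081],"angular":[-140,-28.8,-66.2],"grip":0.6},{"slide":[0.345,-0.403,-0.081],"angular":[-140,-28.8,-66.2],"grip":0.6},{"slide":[0.345,-0.403,-0.081],"angular":[-140,-28.8,-66.2],"grip":0.6},{"slide":[0.345,-0.403,-0.081],"angular":[-140,-28.8,-66.2],"grip":0.6},{"slide":[0.345,-0.403,-0.081],"angular":[-140,-28.8,-66.2],"grip":0.6},{"slide":[0.345,-0.403,-0.081],"angular":[-140,-28.8,-66.2],"grip":0.6},{"slide":[0.345,-0.403,-0.081],"angular":[-140,-28.8,-66.2],"grip":0.6},{"slide":[0.345,-0.403,-0.081],"angular":[-140,-28.8,-66.2],"grip":0.6},{"slide":[0.345,-0.403,-0.081],"angular":[-140,-28.8,-66.2],"grip":0.6},{"slide":[0.345,-0.403,-0.081],"angular":[-140,-28.8,-66.2],"grip":0.6},{"slide":[0.345,-0.403,-0.081],"angular":[-140,-28.8,-66.2],"grip":0.6},{"slide":[0.345,-0.403,-0.081],"angular":[-140,-28.8,-66.2],"grip":0.6},{"slide":[0.345,-0.403,-0.081],"angular":[-140,-28.8,-66.2],"grip":0.6},{"slide":[0.345,-0.403,-0.081],"angular":[-140,-28.8,-66.2],"grip":0.6},{"slide":[0.345,-0.403,-0.081],"angular":[-140,-28.8,-66.2],"grip":0.6}]'
python3 - <<'E'
from h import *
path(*pick([.4917,.4203],np.radians(194.3),B,-1,z=.021,up=.1))
E
```

```text
time_s: 23.4
eef_pos: [0.4383, 0.4067, 0.2585]
tool_rot: [45.5, 70.2, 42.8]
ft_force: [-0.2, -0.2, 0.7]
gripper_width: 0.0517
  path ok, max step 2.0 end [ 35.  12. 108. -11.  41. -62.]
slide [0.141, -0.036, -0.035] ang [-18.7, -3.9, -8.8] rows>= 3.6
```

```bash
python3 -m crank '[{"slide":[0.141,-0.036,-0.035],"angular":[-18.7,-3.9,-8.8],"grip":0.6},{"slide":[0.141,-0.036,-0.035],"angular":[-18.7,-3.9,-8.8],"grip":0.6},{"slide":[0.141,-0.036,-0.035],"angular":[-18.7,-3.9,-8.8],"grip":0.6},{"slide":[0.141,-0.036,-0.035],"angular":[-18.7,-3.9,-8.8],"grip":0.6},{"slide":[0.141,-0.036,-0.035],"angular":[-18.7,-3.9,-8.8],"grip":0.6},{"slide":[0.141,-0.036,-0.035],"angular":[-18.7,-3.9,-8.8],"grip":0.6},{"slide":[0.141,-0.036,-0.035],"angular":[-18.7,-3.9,-8.8],"grip":0.6}]'
python3 - <<'E'
from h import *
from cell import env
s,p,R=st();c=env.camera("wrist")["color"];cv2.imwrite("pics/w9.png",c[:,:,::-1])
F=np.array([.4917,.4203,.021]);a=np.radians(194.3);print(wproj(F,p,R),wproj(F+.099*np.array([np.cos(a),np.sin(a),0]),p,R))
path(*pick([.4917,.4203],a,B,-1,z=.021))
E
```

```text
time_s: 23.98
eef_pos: [0.4401, 0.4076, 0.1106]
tool_rot: [0.2, 69.9, 14.5]
ft_force: [0.4, 1.1, -0.6]
gripper_width: 0.0513
[319.52585794 225.8506357 ] [318.8713124   95.14417012]
  path ok, max step 1.0 end [ 35.  23. 110. -14.  30. -58.]
slide [0.096, -0.001, -0.037] ang [-0.0, 0.2, -0.1] rows>= 2.5
```

View pics/w9.png

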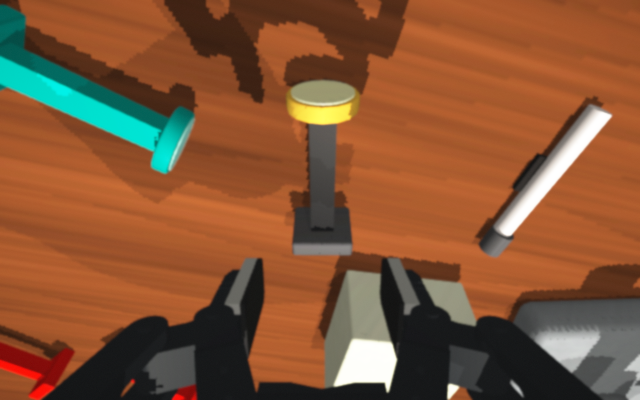

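```bash
python3 -m crank '[{"slide":[0.03,0.001,-0.012],"angular":[0,0,0],"grip":0.6},{"slide":[0.06,0.001,-0.024],"angular":[0,0,0],"grip":0.6},{"slide":[0.085,0.001,-0.033],"angular":[0,0,0],"grip":0.6},{"slide":[0.095,0.001,-0.037],"angular":[0,0,0],"grip":0.6},{"slide":[0.095,0.001,-0.037],"angular":[0,0,0],"grip":0.6},{"slide":[0.095,0.001,-0.037],"angular":[0,0,0],"grip":0},{"slide":[0.095,0.001,-0.037],"angular":[0,0,0],"grip":0},{"slide":[0.095,0.001,-0.037],"angular":[0,0,0],"grip":0},{"slide":[0.095,0.001,-0.037],"angular":[0,0,0],"grip":0},{"slide":[0.095,0.001,-0.037],"angular":[0,0,0],"grip":0},{"slide":[0.06,0.001,-0.024],"angular":[0,0,0],"grip":0},{"slide":[0.03,0.001,-0.013],"angular":[0,0,0],"grip":0},{"slide":[-0.01,0.001,0],"angular":[0,0,0],"grip":0},{"slide":[-0.05,0.001,0.018],"angular":[0,0,0],"grip":0},{"slide":[-0.09,0.001,0.032],"angular":[0,0,0],"grip":0},{"slide":[-0.13,0.001,0.046],"angular":[0,0,0],"grip":0},{"slide":[-0.15,0.001,0.053],"angular":[0,0,0],"grip":0}]'
python3 - <<'E'
from h import *
P=place(-.01,-0.1,np.radians(45),B,-1,lift=.22);print(P[0]);path(*P,n=20)
E
```

```text
time_s: 25.45
eef_pos: [0.4396, 0.409, 0.2781]
tool_rot: [0.9, 69.3, 15.1]
ft_force: [1.0, 1.1, -1.0]
gripper_width: 0.0145
[ 0.54885037 -0.13806049  0.28455374]
  path ok, max step 6.0 end [-60.  11. 112.  65.  91. -36.]
slide [-0.019, -0.557, -0.024] ang [141.4, 30.0, 64.7] rows>= 22.1
```

```bash
python3 -m crank '[{"slide":[-0.05,0,0.01],"angular":[0,0,0],"grip":0},{"slide":[-0.06,-0.19,0],"angular":[47,10,21.6],"grip":0},{"slide":[-0.06,-0.19,0],"angular":[47,10,21.6],"grip":0},{"slide":[-0.06,-0.19,0],"angular":[47,10,21.6],"grip":0},{"slide":[-0.06,-0.19,0],"angular":[47,10,21.6],"grip":0},{"slide":[-0.06,-0.19,0],"angular":[47,10,21.6],"grip":0},{"slide":[-0.06,-0.19,0],"angular":[47,10,21.6],"grip":0},{"slide":[-0.06,-0.19,0],"angular":[47,10,21.6],"grip":0},{"slide":[-0.06,-0.38,-0.01],"angular":[94.3,20,43.1],"grip":0},{"slide":[-0.06,-0.38,-0.01],"angular":[94.3,20,43.1],"grip":0},{"slide":[-0.06,-0.38,-0.01],"angular":[94.3,20,43.1],"grip":0},{"slide":[-0.06,-0.38,-0.01],"angular":[94.3,20,43.1],"grip":0},{"slide":[-0.06,-0.38,-0.01],"angular":[94.3,20,43.1],"grip":0},{"slide":[-0.06,-0.38,-0.01],"angular":[94.3,20,43.1],"grip":0},{"slide":[-0.06,-0.38,-0.01],"angular":[94.3,20,43.1],"grip":0},{"slide":[-0.06,-0.38,-0.01],"angular":[94.3,20,43.1],"grip":0}]'
python3 - <<'E'
from h import *
P=place(-.01,-0.1,np.radians(45),B,-1,lift=.22);path(*P,n=20)
E
```

```text
time_s: 26.78
eef_pos: [0.5041, 0.0317, 0.329]
tool_rot: [141.4, 36.3, 63.5]
ft_force: [0.0, 0.1, -2.3]
gripper_width: 0.0148
  path ok, max step 2.0 end [-60.  11. 112.  65.  91. -36.]
slide [-0.08, 0.02, 0.161] ang [46.8, 10.1, 21.3] rows>= 7.3
```

```bash
python3 -m crank '[{"slide":[-0.08,0.02,0.161],"angular":[46.8,10.1,21.3],"grip":0},{"slide":[-0.08,0.02,0.161],"angular":[46.8,10.1,21.3],"grip":0},{"slide":[-0.08,0.02,0.161],"angular":[46.8,10.1,21.3],"grip":0},{"slide":[-0.08,0.02,0.161],"angular":[46.8,10.1,21.3],"grip":0},{"slide":[-0.08,0.02,0.161],"angular":[46.8,10.1,21.3],"grip":0},{"slide":[-0.08,0.02,0.161],"angular":[46.8,10.1,21.3],"grip":0},{"slide":[-0.08,0.02,0.161],"angular":[46.8,10.1,21.3],"grip":0},{"slide":[-0.08,0.02,0.161],"angular":[46.8,10.1,21.3],"grip":0},{"slide":[-0.08,0.02,0.161],"angular":[46.8,10.1,21.3],"grip":0},{"slide":[-0.08,0.02,0.161],"angular":[46.8,10.1,21.3],"grip":0}]'
python3 - <<'E'
from h import *
path(*place(-.01,-0.1,np.radians(45),B,-1,lift=.01))
E
```

```text
time_s: 27.62
eef_pos: [0.5491, -0.1381, 0.2857]
tool_rot: [179.8, 20.1, 45.0]
ft_force: [-0.5, 0.2, -0.8]
gripper_width: 0.0145
  path ok, max step 2.0 end [-60.  37. 110.  67.  81. -58.]
slide [0.072, -0.001, 0.198] ang [0.2, 0.1, -0.0] rows>= 5.1
```

```bash
python3 - <<'E'
from h import *
for psi in(15,25):
  for l in (.2,.01,0): print(psi,l);path(*place(-.01,-0.1,np.radians(psi),B,-1,lift=l))
E
```

```text
15 0.2
  path ok, max step 2.0 end [-60.  -5. 132.  82.  67. -32.]
slide [0.006, 0.006, 0.02] ang [10.5, 0.0, 28.2] rows>= 4.2
15 0.01
  path ok, max step 4.0 end [-60.  30. 129.  96.  66. -68.]
slide [0.071, 0.005, 0.199] ang [10.5, 0.0, 28.2] rows>= 5.1
15 0
  path ok, max step 4.0 end [-60.  32. 129.  97.  66. -69.]
slide [0.074, 0.005, 0.208] ang [10.5, 0.0, 28.2] rows>= 5.3
25 0.2
  path ok, max step 1.0 end [-61.   1. 126.  76.  75. -35.]
slide [0.006, 0.004, 0.02] ang [7.0, 0.0, 18.8] rows>= 2.8
25 0.01
  path ok, max step 3.0 end [-61.  32. 123.  84.  70. -64.]
slide [0.072, 0.003, 0.199] ang [7.0, 0.0, 18.8] rows>= 5.1
25 0
  path ok, max step 3.0 end [-61.  33. 123.  85.  70. -65.]
slide [0.075, 0.003, 0.208] ang [7.0, 0.0, 18.8] rows>= 5.3
```

```bash
python3 -m crank '[{"slide":[0.006,0.006,0.02],"angular":[10.5,0,28.2],"grip":0},{"slide":[0.006,0.006,0.02],"angular":[10.5,0,28.2],"grip":0},{"slide":[0.006,0.006,0.02],"angular":[10.5,0,28.2],"grip":0},{"slide":[0.006,0.006,0.02],"angular":[10.5,0,28.2],"grip":0},{"slide":[0.006,0.006,0.02],"angular":[10.5,0,28.2],"grip":0},{"slide":[0.02,0.006,0.06],"angular":[10.5,0,28.2],"grip":0},{"slide":[0.033,0.006,0.095],"angular":[10.5,0,28.2],"grip":0},{"slide":[0.045,0.006,0.13],"angular":[10.5,0,28.2],"grip":0},{"slide":[0.058,0.006,0.165],"angular":[10.5,0,28.2],"grip":0},{"slide":[0.067,0.006,0.19],"angular":[10.5,0,28.2],"grip":0},{"slide":[0.071,0.006,0.199],"angular":[10.5,0,28.2],"grip":0},{"slide":[0.071,0.006,0.199],"angular":[10.5,0,28.2],"grip":0},{"slide":[0.071,0.006,0.199],"angular":[10.5,0,28.2],"grip":0}]'
python3 - <<'E'
from h import *
path(*place(-.01,-0.1,np.radians(15),B,-1,lift=0))
E
```

```text
time_s: 28.7
eef_pos: [0.5535, -0.1448, 0.0745]
tool_rot: [179.9, 20.0, 15.1]
ft_force: [0.9, -0.1, -1.6]
gripper_width: 0.0141
  path ok, max step 0.0 end [-60.  32. 129.  97.  66. -69.]
slide [0.002, -0.002, 0.01] ang [0.1, -0.0, 0.1] rows>= 0.2
```

```bash
python3 -m crank '[{"slide":[0.002,0,0.005],"angular":[0,0,0],"grip":0},{"slide":[0.002,0,0.006],"angular":[0,0,0],"grip":0},{"slide":[0.002,0,0.006],"angular":[0,0,0],"grip":0}]'
python3 -m crank '[{"slide":[0.001,0,0.003],"angular":[0,0,0],"grip":0},{"slide":[0.001,0,0.003],"angular":[0,0,0],"grip":0},{"slide":[0.001,0,0.003],"angular":[0,0,0],"grip":0}]'
```

```text
time_s: 28.95
eef_pos: [0.5539, -0.1455, 0.0691]
tool_rot: [179.8, 19.9, 15.0]
ft_force: [-0.7, -0.3, -1.7]
gripper_width: 0.0141
time_s: 29.2
eef_pos: [0.5539, -0.1458, 0.0663]
tool_rot: [179.7, 19.9, 15.0]
ft_force: [-0.2, -0.6, -1.2]
gripper_width: 0.0141
```

```bash
python3 -m crank '[{"slide":[0.001,0,0.003],"angular":[0,0,0],"grip":0},{"slide":[0.001,0,0.003],"angular":[0,0,0],"grip":0},{"slide":[0.001,0,0.003],"angular":[0,0,0],"grip":0}]'
```

```text
time_s: 29.45
eef_pos: [0.5544, -0.1457, 0.0648]
tool_rot: [179.7, 19.6, 15.1]
ft_force: [-2.9, 0.9, 8.3]
gripper_width: 0.0142
```

```bash
python3 -m crank '[{"slide":[0,0,0],"angular":[0,0,0],"grip":0.5},{"slide":[0,0,0],"angular":[0,0,0],"grip":0.5},{"slide":[0,0,0],"angular":[0,0,0],"grip":0.5},{"slide":[0,0,0],"angular":[0,0,0],"grip":0.5},{"slide":[-0.02,0,0.007],"angular":[0,0,0],"grip":0.5},{"slide":[-0.047,0,0.015],"angular":[0,0,0],"grip":0.5},{"slide":[-0.075,0,0.012],"angular":[0,0,0],"grip":0.5},{"slide":[-0.104,0,0.006],"angular":[0,0,0],"grip":0.5},{"slide":[-0.13,0,-0.05],"angular":[0,0,0],"grip":0.5},{"slide":[-0.155,0,-0.1],"angular":[0,0,0],"grip":0.5},{"slide":[-0.181,0,-0.147],"angular":[0,0,0],"grip":0.5},{"slide":[-0.19,0,-0.2],"angular":[0,0,0],"grip":0.2},{"slide":[-0.2,0,-0.23],"angular":[0,0,0],"grip":0},{"slide":[-0.2,0,-0.23],"angular":[0,0,0],"grip":0}]'
python3 - <<'E'
from h import *
from cell import env
st();c=env.camera("top")["color"][:,:,::-1];cv2.imwrite("pics/t10.png",cv2.resize(c[90:280,170:510],None,fx=2.3,fy=2.3,interpolation=cv2.INTER_CUBIC))
E
```

```text
time_s: 30.62
eef_pos: [0.4462, -0.1726, 0.3346]
tool_rot: [179.7, 19.7, 15.0]
ft_force: [0.9, -2.0, 0.4]
gripper_width: 0.007
```

View pics/t10.png

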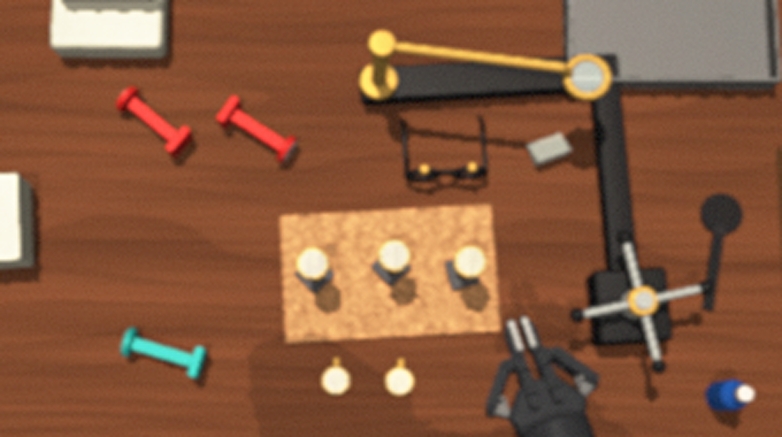

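```bash
python3 - <<'E'
from h import *
b=[ray("top",170+u/2.3,90+v/2.3,.1) for u,v in((577,315),(657,367),(707,287),(628,237))];h=np.mean(b,0);print(h)
for x in b:d=x-h;print(np.hypot(*d[:2]).round(3),np.degrees(np.arctan2(d[1],d[0])).round(1))
for y in([.4,.917,0],[-.4,-.917,0],[.917,-.4,0],[-.917,.4,0]): path([.541,-.397,.3],frame([0,0,-1],y))
E
```

```text
[ 0.49536553 -0.37515687  0.1       ]
0.088 102.4
0.088 -169.4
0.088 -77.3
0.087 10.4
  path ok, max step 10.0 end [ -46.   20.   72.   -0.   88. -113.]
slide [0.046, 0.238, 0.035] ang [-118.2, -28.3, -84.2] rows>= 20.7
  path ok, max step 9.0 end [-46.  20.  72.   0.  88.  67.]
slide [0.046, 0.238, 0.035] ang [34.4, -68.0, 22.9] rows>= 11.1
  path ok, max step 6.0 end [-46.  20.  72.   0.  88. -23.]
slide [0.046, 0.238, 0.035] ang [-43.7, -65.0, -32.3] rows>= 11.8
  path ok, max step 21.0 end [-46.  20.  72.   0.  88. 157.]
slide [0.046, 0.238, 0.035] ang [109.8, -38.2, 76.8] rows>= 19.5
```

```bash
python3 -m crank '[{"slide":[0.046,0.238,0.035],"angular":[-43.7,-65,-32.3],"grip":0},{"slide":[0.046,0.238,0.035],"angular":[-43.7,-65,-32.3],"grip":0},{"slide":[0.046,0.238,0.035],"angular":[-43.7,-65,-32.3],"grip":0},{"slide":[0.046,0.238,0.035],"angular":[-43.7,-65,-32.3],"grip":0},{"slide":[0.046,0.238,0.035],"angular":[-43.7,-65,-32.3],"grip":0},{"slide":[0.046,0.238,0.035],"angular":[-43.7,-65,-32.3],"grip":0},{"slide":[0.046,0.238,0.035],"angular":[-43.7,-65,-32.3],"grip":0},{"slide":[0.046,0.238,0.035],"angular":[-43.7,-65,-32.3],"grip":0},{"slide":[0.046,0.238,0.035],"angular":[-43.7,-65,-32.3],"grip":0},{"slide":[0.046,0.238,0.035],"angular":[-43.7,-65,-32.3],"grip":0},{"slide":[0.046,0.238,0.035],"angular":[-43.7,-65,-32.3],"grip":0},{"slide":[0.046,0.238,0.035],"angular":[-43.7,-65,-32.3],"grip":0},{"slide":[0.046,0.238,0.035],"angular":[-43.7,-65,-32.3],"grip":0},{"slide":[0.046,0.238,0.035],"angular":[-43.7,-65,-32.3],"grip":0},{"slide":[0.046,0.238,0.035],"angular":[-43.7,-65,-32.3],"grip":0}]'
python3 - <<'E'
from h import *
path([.541,-.398,.078],frame([0,0,-1],[.917,-.4,0]))
E
```

```text
time_s: 31.92
eef_pos: [0.5403, -0.3966, 0.2989]
tool_rot: [-163.9, 89.8, 82.5]
ft_force: [0.3, -0.9, -0.6]
gripper_width: -0.0002
  path ok, max step 2.0 end [-46.  31.  83.   0.  66. -23.]
slide [0.221, 0.001, 0.002] ang [-0.1, -0.2, 0.0] rows>= 5.3
```

```bash
python3 -m crank '[{"slide":[0.04,0.001,0.002],"angular":[0,0,0],"grip":0},{"slide":[0.08,0.001,0.002],"angular":[0,0,0],"grip":0},{"slide":[0.12,0.001,0.002],"angular":[0,0,0],"grip":0},{"slide":[0.16,0.001,0.002],"angular":[0,0,0],"grip":0},{"slide":[0.195,0.001,0.002],"angular":[0,0,0],"grip":0},{"slide":[0.215,0.001,0.002],"angular":[0,0,0],"grip":0},{"slide":[0.221,0.001,0.002],"angular":[0,0,0],"grip":0},{"slide":[0.221,0.001,0.002],"angular":[0,0,0],"grip":0}]'
python3 - <<'E'
from h import *
s,p,R=st();d=p-[.495,-.373,0];print(p,np.hypot(*d[:2]),np.degrees(np.arctan2(d[1],d[0]))%360,s["ft_force"])
for a in range(324,105,-9):
    t=np.radians(a);d,w=go([.495+.055*np.cos(t),-.373+.055*np.sin(t),.077],show=False);print(a,d.round(3).tolist())
E
```

```text
time_s: 32.58
eef_pos: [0.5382, -0.398, 0.0754]
tool_rot: [-139.9, 89.6, 106.3]
ft_force: [0.7, -0.2, 0.1]
gripper_width: 0.0002
[ 0.5382     -0.39804336  0.07544201] 0.049934053719232346 329.89881369139204 [0.701462935284085, -0.22782053654794893, 0.10397439080071252]
324 [-0.002, 0.004, 0.006]
315 [-0.002, 0.002, 0.014]
306 [-0.002, -0.002, 0.022]
297 [-0.002, -0.007, 0.029]
288 [-0.002, -0.013, 0.036]
279 [-0.002, -0.02, 0.041]
270 [-0.002, -0.027, 0.045]
261 [-0.002, -0.036, 0.048]
252 [-0.002, -0.044, 0.049]
243 [-0.002, -0.053, 0.049]
234 [-0.002, -0.061, 0.048]
225 [-0.001, -0.069, 0.046]
216 [-0.001, -0.077, 0.042]
207 [-0.001, -0.084, 0.037]
198 [-0.001, -0.091, 0.031]
189 [-0.001, -0.096, 0.024]
180 [-0.001, -0.1, 0.017]
171 [-0.001, -0.103, 0.009]
162 [-0.001, -0.104, 0.0]
153 [-0.001, -0.105, -0.008]
144 [-0.001, -0.103, -0.017]
135 [-0.001, -0.101, -0.025]
126 [-0.001, -0.097, -0.033]
117 [-0.001, -0.092, -0.04]
108 [-0.001, -0.086, -0.046]
```

```bash
python3 -m crank '[{"slide":[-0.002,0.003,0.006],"angular":[0,0,0],"grip":0},{"slide":[-0.002,0.002,0.014],"angular":[0,0,0],"grip":0},{"slide":[-0.002,-0.002,0.022],"angular":[0,0,0],"grip":0},{"slide":[-0.002,-0.007,0.029],"angular":[0,0,0],"grip":0},{"slide":[-0.002,-0.013,0.036],"angular":[0,0,0],"grip":0},{"slide":[-0.002,-0.02,0.041],"angular":[0,0,0],"grip":0},{"slide":[-0.002,-0.027,0.045],"angular":[0,0,0],"grip":0},{"slide":[-0.002,-0.036,0.048],"angular":[0,0,0],"grip":0},{"slide":[-0.002,-0.044,0.049],"angular":[0,0,0],"grip":0},{"slide":[-0.002,-0.053,0.049],"angular":[0,0,0],"grip":0},{"slide":[-0.002,-0.061,0.048],"angular":[0,0,0],"grip":0},{"slide":[-0.001,-0.069,0.046],"angular":[0,0,0],"grip":0},{"slide":[-0.001,-0.077,0.042],"angular":[0,0,0],"grip":0},{"slide":[-0.001,-0.084,0.037],"angular":[0,0,0],"grip":0},{"slide":[-0.001,-0.091,0.031],"angular":[0,0,0],"grip":0},{"slide":[-0.001,-0.096,0.024],"angular":[0,0,0],"grip":0},{"slide":[-0.001,-0.1,0.017],"angular":[0,0,0],"grip":0},{"slide":[-0.001,-0.103,0.009],"angular":[0,0,0],"grip":0},{"slide":[-0.001,-0.104,0],"angular":[0,0,0],"grip":0},{"slide":[-0.001,-0.105,-0.008],"angular":[0,0,0],"grip":0}]'
python3 - <<'E'
from h import *
s,p,R=st();d=p-[.495,-.373,0];print(p,np.hypot(*d[:2]),np.degrees(np.arctan2(d[1],d[0]))%360,s["ft_force"])
for a in(153,147,141,135,129,123,117,113,109):
    t=np.radians(a);d,w=go([.495+.055*np.cos(t),-.373+.055*np.sin(t),.077],show=False);print(a,d.round(3).tolist())
E
```

```text
time_s: 34.25
eef_pos: [0.4454, -0.3476, 0.0771]
tool_rot: [-135.1, 89.6, 111.1]
ft_force: [-0.1, -4.0, 0.2]
gripper_width: -0.0002
[ 0.44537272 -0.34762982  0.0771436 ] 0.05573610192616531 152.92323269107857 [-0.14945846200993468, -4.034970749553123, 0.21619009878434098]
153 [0.0, 0.001, 0.0]
147 [0.0, 0.001, -0.006]
141 [0.0, 0.003, -0.011]
135 [0.0, 0.004, -0.017]
129 [0.0, 0.007, -0.022]
123 [0.0, 0.01, -0.027]
117 [0.0, 0.013, -0.032]
113 [0.0, 0.016, -0.034]
109 [0.0, 0.018, -0.037]
```

```bash
python3 -m crank '[{"slide":[0,0.001,-0.006],"angular":[0,0,0],"grip":0},{"slide":[0,0.003,-0.011],"angular":[0,0,0],"grip":0},{"slide":[0,0.004,-0.017],"angular":[0,0,0],"grip":0},{"slide":[0,0.007,-0.022],"angular":[0,0,0],"grip":0},{"slide":[0,0.01,-0.027],"angular":[0,0,0],"grip":0},{"slide":[0,0.012,-0.03],"angular":[0,0,0],"grip":0},{"slide":[0,0.012,-0.03],"angular":[0,0,0],"grip":0}]'
cat > arm.py <<'E'
from h import *
from cell import env
s,p,R=st();d=p-[.495,-.373,0];print(np.degrees(np.arctan2(d[1],d[0]))%360,s["ft_force"])
c=env.camera("top")["color"];cv2.imwrite("pics/last.png",c[:,:,::-1])
hsv=cv2.cvtColor(c,cv2.COLOR_RGB2HSV);m=cv2.inRange(hsv,(18,130,130),(36,255,255));m[:,:320]=0;m[:,380:]=0;m[:118]=0;m[185:]=0
ys,xs=np.nonzero(m)
k=(ys<162)|(xs<352); f=cv2.fitLine(np.c_[xs,ys].astype(np.float32),cv2.DIST_HUBER,0,.01,.01).ravel()
u=lambda v:f[2]+(v-f[3])*f[0]/f[1]
a=ray("top",u(125),125,.19);b=ray("top",u(180),180,.19);d=(b-a)/np.linalg.norm(b-a);P=ray("top",336,109,.201)
C=P+.27*d;print("arm dir",np.degrees(np.arctan2(d[1],d[0]))%360,"cell est",C[:2],"dist",np.linalg.norm(C[:2]-MC[:2]))
g=cv2.HoughCircles(cv2.medianBlur(cv2.cvtColor(c,cv2.COLOR_RGB2GRAY),3),cv2.HOUGH_GRADIENT,1,20,param1=80,param2=12,minRadius=8,maxRadius=14)
for x,y,r in g[0]:
    if 300<x<400 and 170<y<230: w=ray("top",x,y,.17);print("circle",x,y,r,w[:2],np.linalg.norm(w[:2]-MC[:2]))
E
python3 arm.py
```

```text
time_s: 34.83
eef_pos: [0.469, -0.3239, 0.0769]
tool_rot: [-137.5, 89.5, 108.7]
ft_force: [-0.5, -1.1, -0.4]
gripper_width: 0.0001
117.88333587514867 [-0.5125447498205874, -1.1042361528603988, -0.38069541588292954]
arm dir 188.80568948954138 cell est [ 0.54538353 -0.06944755] dist 0.02315764179742257
circle 344.5 200.5 9.6 [ 0.54489402 -0.05428481] 0.007987164092055478
circle 350.5 223.5 9.6 [ 0.47770766 -0.07152285] 0.07158327728167549
circle 369.5 204.5 11.1 [ 0.53362811 -0.126948  ] 0.08140446245731194
circle 305.5 201.5 12.2 [0.54114553 0.05933797] 0.10569774862330678
```

```bash
python3 -m crank '[{"slide":[0,0.003,-0.004],"angular":[0,0,0],"grip":0},{"slide":[0,0.004,-0.006],"angular":[0,0,0],"grip":0},{"slide":[0,0.005,-0.007],"angular":[0,0,0],"grip":0}]';python3 arm.py; python3 -m crank '[{"slide":[0,0.001,-0.002],"angular":[0,0,0],"grip":0},{"slide":[0,0.002,-0.004],"angular":[0,0,0],"grip":0}]'; python3 arm.py
```

```text
time_s: 35.13
eef_pos: [0.4749, -0.3201, 0.0766]
tool_rot: [-117.6, 89.4, 128.7]
ft_force: [-11.5, -6.5, 2.2]
gripper_width: -0.0001
110.78980085026315 [-11.501462663715676, -6.503146937310552, 2.1606801941516265]
arm dir 185.80533428816705 cell est [ 0.54358584 -0.05542509] dist 0.009192857107139369
circle 347.5 223.5 9.6 [ 0.47764339 -0.06285399] 0.0690697031146835
circle 342.5 196.5 13.4 [ 0.55666658 -0.04846972] 0.012161685598919524
circle 301.5 207.5 10.9 [0.52340388 0.07077416] 0.11899530762143289
circle 376.5 199.5 11.1 [ 0.54849735 -0.14746569] 0.10123693558775454
circle 374.5 219.5 11.8 [ 0.48984944 -0.14097538] 0.10941668719360943
time_s: 35.35
eef_pos: [0.4753, -0.3198, 0.0766]
tool_rot: [-85.1, 89.2, 161.1]
ft_force: [-22.2, -16.9, 4.4]
gripper_width: 0.0002
110.30886590637752 [-22.197621383755916, -16.88626279833626, 4.4070104389752105]
arm dir 185.81154985079843 cell est [ 0.5435888  -0.05545423] dist 0.009221425072853433
circle 346.5 223.5 9.6 [ 0.47762196 -0.05996417] 0.0684556283726266
circle 340.5 200.5 10.0 [ 0.54481217 -0.0426346 ] 0.0036671187897462662
circle 355.5 175.5 13.4 [ 0.61946378 -0.08669674] 0.08497952333295287
circle 305.5 201.5 12.2 [0.54114553 0.05933797] 0.10569774862330678
circle 373.5 205.5 12.2 [ 0.53077136 -0.13853865] 0.09328437546307118
circle 323.5 218.5 8.8 [0.49167914 0.00660775] 0.07490288153485956
```

```bash
python3 -m crank '[{"slide":[0,-0.005,0.008],"angular":[0,0,0],"grip":0},{"slide":[0,-0.01,0.015],"angular":[0,0,0],"grip":0},{"slide":[0,-0.01,0.015],"angular":[0,0,0],"grip":0},{"slide":[-0.04,-0.01,0.015],"angular":[0,0,0],"grip":0},{"slide":[-0.08,-0.01,0.015],"angular":[0,0,0],"grip":0},{"slide":[-0.12,-0.01,0.015],"angular":[0,0,0],"grip":0},{"slide":[-0.16,-0.01,0.015],"angular":[0,0,0],"grip":0},{"slide":[-0.2,-0.01,0.015],"angular":[0,0,0],"grip":0},{"slide":[-0.24,-0.01,0.015],"angular":[0,0,0],"grip":0},{"slide":[-0.26,-0.01,0.015],"angular":[0,0,0],"grip":0},{"slide":[-0.26,-0.01,0.015],"angular":[0,0,0],"grip":0},{"slide":[-0.26,-0.01,0.015],"angular":[0,0,0],"grip":0}]'; python3 arm.py; python3 - <<'E'
import cv2,numpy as np
from cell import env
t=env.camera("top")["color"][100:260,170:490,::-1];s=env.camera("scene")["color"][150:330,110:430,::-1]
cv2.imwrite("pics/f.png",np.hstack([cv2.resize(t,(440,220)),cv2.resize(s,(360,220))]) if 0 else np.vstack([cv2.resize(t,(600,280)),cv2.resize(s[:170],(600,319))]))
E
```

```text
time_s: 36.4
eef_pos: [0.4642, -0.3305, 0.3382]
tool_rot: [-78.7, 89.4, 167.6]
ft_force: [0.2, -0.5, -0.8]
gripper_width: 0.0002
125.94722880539265 [0.17706744618492892, -0.5191133928071379, -0.7811813013769928]
arm dir 185.89680539124313 cell est [ 0.54362978 -0.05585389] dist 0.00961364728360318
circle 340.5 200.5 10.0 [ 0.54481217 -0.0426346 ] 0.0036671187897462662
circle 346.5 222.5 9.6 [ 0.48052717 -0.05997044] 0.06561275244548233
circle 373.5 205.5 12.2 [ 0.53077136 -0.13853865] 0.09328437546307118
```

View pics/f.png

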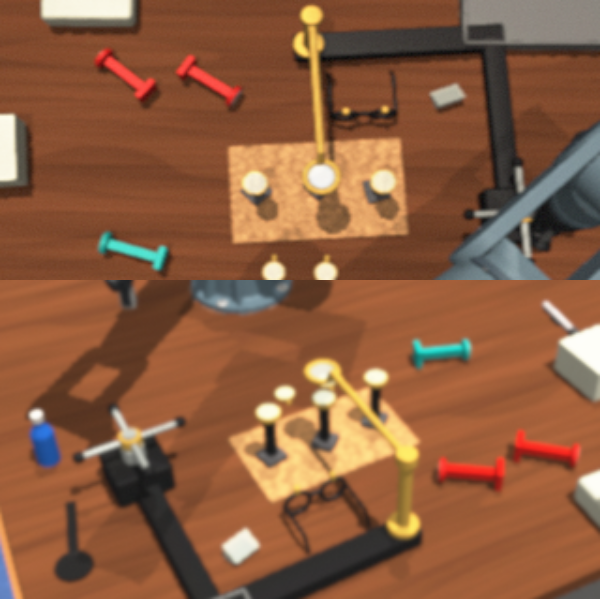

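```bash
python3 - <<'E'
import cv2,numpy as np
a=cv2.imread("pics/last.png");m=(a.max(2)<62).astype(np.uint8)
n,l,s,c=cv2.connectedComponentsWithStats(m)
print([(r[:5].tolist(),c[i].round(0).tolist()) for i,r in enumerate(s) if i and r[4]>25 and 70<c[i][0]<600 and c[i][1]>75])
p=cv2.imread("pics/top0.png");q=(p[225:255,188:206].max(2)<62).sum();print("ref dark px stand B",q)
from h import proj
print(proj("scene",[.23,.53,0]))
E
```

```text
[([193, 80, 44, 9, 117], [217.0, 83.0]), ([420, 81, 85, 9, 211], [468.0, 82.0]), ([341, 115, 166, 105, 2075], [423.0, 154.0]), ([420, 114, 18, 8, 113], [428.0, 118.0]), ([343, 142, 20, 29, 118], [348.0, 159.0]), ([59, 148, 44, 54, 1054], [80.0, 176.0]), ([116, 154, 14, 52, 116], [123.0, 181.0]), ([365, 163, 16, 5, 45], [373.0, 165.0]), ([467, 203, 31, 26, 241], [477.0, 217.0]), ([453, 213, 27, 30, 387], [462.0, 228.0]), ([441, 229, 7, 13, 50], [445.0, 235.0]), ([532, 304, 50, 21, 946], [556.0, 314.0]), ([263, 306, 44, 65, 347], [287.0, 333.0]), ([402, 331, 22, 27, 74], [414.0, 343.0]), ([246, 386, 15, 12, 28], [253.0, 392.0])]
ref dark px stand B 66
[374.17356214 149.65604291]
```

```bash
python3 -c "
from cell import env;print(env.finish_job(),env.state()['time_s'])"
```

```text
the job is handed in; nothing more can be done
the job is handed in; nothing more can be done
```

The job is done and handed in, at about 37 s of the 210 s allowed.

- **Wheel out:** I pushed one spoke round in a single sweep. From the top camera the wheel ended at about 3.25 rad, where step 1 needs more than 2.95.
- **Stands:** I found three black stands and stood each upright on the mat, roughly 10 cm apart. Dark-pixel checks of the top image showed no fourth stand. The red and turquoise look-alikes were not touched.
- **Wheel back:** I wound it until it stopped moving against about 28 N of push. I then drew the fingers clear and raised the tool to 0.34 m.

**Last checks:**
- The final top and scene pictures show all three stands upright with the cell over the middle one.
- I put the cell about 10 mm from the mat's middle, where 30 mm is allowed. That figure comes from the arm's direction in the image.
- A circle detector gave 4 mm instead, but it may have picked up the lens of the middle stand.
- The tool force reads about zero. No bystander looks moved, though I judged that by eye only.

**Oddities:** the middle stand drifted about 8 mm sideways while I lowered it, still well inside the mat. The wheel position from the wrist camera differed from the top camera's by about 10 mm, so I relied mainly on the top camera.

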